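Finish packing the door latch kit

TASK

Finish packing the kit: take the two zinc latches and the black rubber grommet plug from the perforated shelf and fit them into the blue box beside the latch and chromed knob already in it, so that all five parts stand upright with their bases flat on the box's floor. Set the parts down in the box rather than dropping them, and leave the red hinge, the screwdriver and the wrench where they lie.

Things in the scene. Friction and masses are not known exactly. Their poses are not given: they have to be found in the camera images.
- box: shallow open blue box fixed to the bench: inside 108 (own x) x 194 (own y) x 28 mm deep, walls and floor 4 mm, 32 mm high; origin at the centre of its underside, z up. The three latches fit side by side, long sides along the box's x; the two round parts share the strip left at the +y end, side by side along x. Play left in all: 12 mm along y, 8 mm along x.
- shelf: fixed perforated galvanized shelf 270 (own x) x 400 (own y) mm, its top 50 mm above the bench; origin on the bench under its centre. A 250 mm wide chute rises from its -y edge at about 26 degrees to 0.2 m above the bench, with 40 mm side flanges.
- latch_a: zinc latch: body 100 (own x) x 44 (own y) x 28 mm high, bottom edges rounded 5 mm; on its middle a flat-sided pawl housing 56 (x) x 20 (y) x 36 mm high, to be gripped across y; 64 mm high overall, about 0.4 kg; origin at the centre of its underside, z up. Starts on the shelf, long side roughly along the shelf's x (within 0.35 rad).
- latch_b: same as latch_a in shape, size, mass, axes and start
- latch_c: same as latch_a in shape, size and axes, but already in the box, loose, standing against or within 3 mm of its -y wall, long side along the box's x
- plug: black rubber grommet plug standing upright on its flange: flange 50 mm diameter (bottom edge chamfered 5 mm) and 15 mm high, narrowing by 22 mm height to a round stem 28 mm in diameter that goes up to 65 mm; grip it by the stem; 0.1 kg; origin at the centre of its underside, z up. Starts on the shelf.
- knob: chromed door lock knob standing upright: round base 50 mm in diameter and 10 mm high, thin neck, head 36 mm in diameter between 44 and 56 mm height, 62 mm high overall; 0.12 kg; origin at the centre of its underside, z up. Already in the box, loose, in or within 2 mm of the corner at the box's -x, +y end.
- hinge: red cast hinge 90 x 45 x 26 mm lying on the shelf among the kit parts; it belongs to another kit and stays where it is; origin at the centre of its underside
- screwdriver: screwdriver 200 mm long lying on the bench between robot and shelf; bystander; origin at its middle
- wrench: wrench 180 mm long lying on the bench between robot and box; bystander; origin at its middle
Things that resemble listed ones, but are neither listed nor needed, are in the scene too. There is more than one size of the box; the one meant has the size given above.

How it is judged:
By the outcome, as a careful person would: the job done as asked, in the order asked, and still so for the second after the job is handed in, with the robot touching nothing.
It also fails if it takes over 69 s, if anything falls off the work surface, if the arm or the gripper's body presses on something with over 40 N, if the wrist force passes 120 N, or if a joint passes its speed limit or range.

ROBOT

A 6-joint arm with a two-finger parallel gripper is mounted at the origin on the work surface. World frame = base frame: x ahead of the robot, y to its left, z up, the work surface at z = 0. Lengths are in m, angles in rad, forces in N, time in s.
With the tool pointing down it reaches from about 0.35 to 0.975 m from the base axis. Payload 4.9 kg.
Tool frame: the origin (TCP) lies on the centre line of the jaws, within the pads' length; the fingertips stand 22 mm ahead of it and the grasp point (between the pads) lies 3 mm ahead of it (manip.tip_reach is the distance from the TCP to the fingertips, in m); z points along the fingers, y is the line along which they close (so a half turn about z gives the same grasp; the last joint's range is limited). The gripper opens to 85 mm and grips with 20 to 120 N. Pads are 22 mm wide; open, the fingers measure 114 mm over their backs; the gripper's body (76 mm by 85 mm) begins 54 mm behind the grasp point. The pads swing forward as they close: fully open they stand 13 mm farther back than shut.
Start: joints at [-1.425, 0.053, 1.613, -0, 1.476, -0.119], TCP at [0.164, -0.603, 0.218] pointing down, gripper open.
Joint ranges: [-3.01, 3.01], [-1.01, 2.22], [0.06, 2.58], [-1.02, 4.17], [0.09, 2.62], [-3.14, 3.14]. Speed limits (rad/s): [2.57, 2.57, 3.14, 3.14, 3.14, 3.14].

INTERFACE

Orientations are given as a rotation vector (axis times angle).
In Python, from workcell import readout, imaging, hand_in, finder, manip gives the robot as it stands. The module is installed in compiled form; this text tells all that it offers.
- The arm moves only by the tool send_rows, never from a script. Its argument "deltas" is a list of rows, each an object of numbers: "dx", "dy", "dz": the shift along the tool's x, y, z in mm; "wx", "wy", "wz": the turn, a rotation vector about the tool's x, y, z in degrees; "jaw": the finger opening in mm, from 0 to 85.4. A call has 1 to 5 rows; each row is the pose to reach, as a shift and turn from the pose commanded when the call began, along the tool's axes at that moment; what a row does not reach only later rows make up. A row lasts 1/12 s, in which the tool goes at most 41.7 mm and 7.16 degrees, less where a joint would pass 70% of its speed; a pose out of reach is approached as far as the arm can. A call with a gripper value outside its range is refused whole. The fingers move at their own pace and stop on an object; "newtons" is the grip in N (left out, the last holds). Time passes only in rows, so rows that repeat a pose let the fingers close. It gives the time, the measured TCP pose, the force, the opening and the grip force at its end, in the units of the state.
- readout.sense(): the state, without advancing time (a new reading comes with each control period).
- imaging.snapshot(name): name is "side" or "top"; returns a dict with "color" (480x640x3 uint8, red, green, blue), "depth" (480x640 float32, m along the optical axis (not along the pixel's ray), 0 where there is no reading), "camera_matrix" (3x3 intrinsics, pixels), "extrinsics" (4x4, takes a point from camera to world coordinates). Camera axes: x right, y down, z forward; pixel columns grow to the right and rows downward; lengths in m; the calibration is good to about 2 mm. A picture is of the moment at which its call begins.
- hand_in(): hands the job in; it is judged then, once.
Trained networks look in a picture, given as the dict that the camera call returned (one of the last four; its "shot" number tells which), for a name from the list of things; names that differ only in an ending like _2 or _b are one class to them, and where a whole thing is asked for, a point or a joint stands for the part that bears it (a point fixed in the world has none). Each returns a list of dicts, best first, with "conf" (0 to 1); they miss things now and then, are a little off and sometimes report something else, mostly with a low value. They report only what shows in the picture. A call takes as long as a camera call. They do not tell look-alikes from the thing itself.
- finder.boxes_of(label, picture): "extent" ([left, top, right, bottom] in pixels, round what is visible of it).
- finder.trace(label, picture): "pixels" (480x640 bool, what is visible of it) and "extent" ([left, top, right, bottom] in pixels, round what is visible of it).
- finder.landmark_of(label, picture): "centre" ([row, column] in pixels: a listed point, or the origin of a listed thing).
The state is a dict: "t": time; "qpos": joint angles; "joint_vel": joint speeds; "effort": joint torques, N m; "eef_pos": TCP position; "ee_rot": TCP orientation; "contact_force": force on the tool from outside, world axes, zero at the start; "wrist_torque": the same for the moment, N m; "finger_gap": opening from 0.0 (shut) to 1.0 (fully open); "finger_force": force on a finger pad.
Only numpy, scipy, OpenCV 4.12 (cv2) and the standard library are available. Lean on these libraries where they do the work, as an engineer would, in place of code of your own. Each camera call takes 0.05 s, during which the arm holds its last target. There are 200 camera calls.

## Working session

There is one attempt and no reset: what is moved stays moved. The work goes in short steps, Python scripts to look and compute and a tool call to move; the robot and the scene stay as the last step left them, time stands still between calls to the robot, and variables do not carry over. Pictures are saved under pics/ and viewed, at most 10 in all, crops included, and the job is handed in when it is done.

Besides the shell and the picture viewer there is one more tool, called after "Call:" as name([rows], argument=value, ...), one row to a line, values as JSON. send_rows: Moves the arm, as the interface text tells. Its arguments: {"type":"object","properties":{"deltas":{"type":"array","items":{"type":"object","properties":{"dx":{"type":"number"},"dy":{"type":"number"},"dz":{"type":"number"},"wx":{"type":"number"},"wy":{"type":"number"},"wz":{"type":"number"},"jaw":{"type":"number"}}}},"newtons":{"type":"number"}},"required":["deltas"]}

```bash
mkdir -p pics; cat > h.py <<'E'
import numpy as np, cv2, pickle
from workcell import readout, imaging, finder, manip
def save(n,p,crop=None,s=1):
    im=p["color"][:,:,::-1]
    if crop: l,t,r,b=crop; im=im[t:b,l:r]
    cv2.imwrite(f"pics/{n}.png",cv2.resize(im,None,fx=s,fy=s,interpolation=cv2.INTER_CUBIC))
def cloud(p):
    K=p["camera_matrix"];d=p["depth"];v,u=np.mgrid[:480,:640]
    P=np.stack([(u-K[0,2])/K[0,0]*d,(v-K[1,2])/K[1,1]*d,d],-1)
    E=p["extrinsics"];W=P@E[:3,:3].T+E[:3,3];W[d==0]=np.nan
    return W
E
python3 - <<'E'
from h import *
for n in("top","side"):
    p=imaging.snapshot(n);save(n+"0",p);W=cloud(p);np.save(n+"0.npy",W)
    print(n,p["extrinsics"][:3,3].round(2))
    for l in("box","shelf","latch_a","plug","knob","hinge"):
        for r in finder.trace(l,p)[:5]:
            m=r["pixels"];w=W[m];print(l,round(r["conf"],2),np.round(r["extent"]),np.nanmedian(w,0).round(3),np.nanmax(w[:,2]).round(3))
print(readout.sense())
E
```

```text
top [0.39 0.03 1.39]
box 0.9 [208. 187. 312. 250.] [0.524 0.184 0.005] 0.041
box 0.83 [120. 137. 187. 174.] [0.664 0.408 0.003] 0.028
box 0.67 [108. 240. 178. 278.] [0.43  0.432 0.003] 0.03
shelf 0.58 [338. 130. 639. 267.] [ 0.535 -0.373  0.053] 0.187
latch_a 0.68 [400. 182. 425. 231.] [ 0.525 -0.162  0.079] 0.121
latch_a 0.66 [275. 202. 301. 247.] [0.497 0.098 0.033] 0.074
latch_a 0.6 [442. 169. 461. 216.] [ 0.554 -0.259  0.079] 0.119
plug 0.85 [484. 181. 509. 204.] [ 0.554 -0.357  0.074] 0.121
knob 0.82 [216. 216. 235. 234.] [0.497 0.24  0.059] 0.072
hinge 0.58 [352. 184. 378. 229.] [ 0.53  -0.066  0.059] 0.08
side [0.27 0.95 0.66]
box 0.86 [265. 355. 337. 440.] [0.434 0.436 0.003] 0.024
box 0.67 [246. 254. 337. 330.] [0.531 0.199 0.009] 0.059
box 0.65 [144. 333. 219. 398.] [0.667 0.412 0.004] 0.024
shelf 0.64 [302. 163. 335. 188.] [ 0.556 -0.256  0.084] 0.116
shelf 0.59 [257.  86. 387. 247.] [ 0.524 -0.433  0.06 ] 0.222
latch_a 0.7 [301. 180. 340. 204.] [ 0.527 -0.153  0.078] 0.116
latch_a 0.6 [288. 246. 335. 286.] [0.497 0.113 0.033] 0.07
latch_a 0.56 [301. 163. 337. 191.] [ 0.55
[... 184 characters left out ...]
.058  0.059] 0.077
{'t': 0.7, 'qpos': array([-1.42501023e+00,  5.26913732e-02,  1.61285817e+00,  5.72748401e-06,
        1.47597089e+00, -1.18968939e-01]), 'joint_vel': array([-0.0001005 , -0.00135179, -0.00022486,  0.000569  , -0.00046553,
        0.00025643]), 'effort': array([-1.69030092e-03, -3.93551946e+01, -3.70370114e+01, -2.12720111e-04,
        3.86988486e-04,  2.03841253e-06]), 'eef_pos': array([ 0.16356753, -0.60322572,  0.21783395]), 'ee_rot': array([3.11403510e+00, 4.14652318e-01, 1.04763855e-05]), 'contact_force': array([ 1.03895708,  0.54784644, -1.37516018]), 'wrist_torque': array([-0.00129237,  0.0077254 ,  0.00941177]), 'finger_force': 0.0, 'finger_gap': 0.9994769791442129}
```

View pics/top0.png

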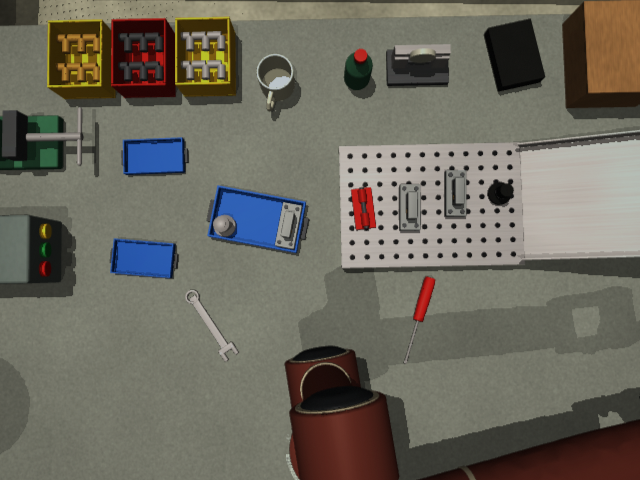

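```bash
python3 - <<'E'
import cv2
im=cv2.imread("pics/top0.png");cv2.imwrite("pics/crop0.png",cv2.resize(im[150:270,190:520],None,fx=2.4,fy=2.4,interpolation=cv2.INTER_CUBIC))
E
```

```text
(no output)
```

View pics/crop0.png

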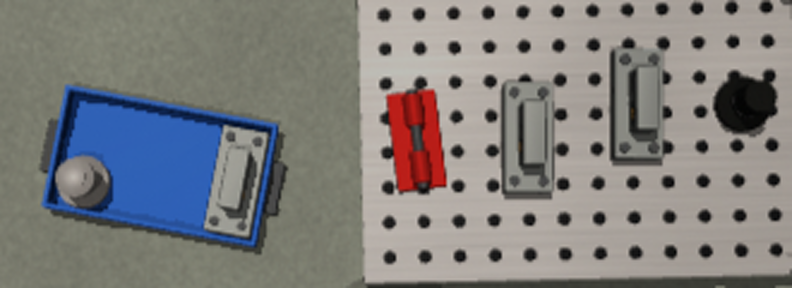

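The top view shows the big box at (258,220), with latch_c at (287,226) and the knob at (224,226). On the shelf are the two latches at (410,207) and (455,193), the plug at (500,192) and the red hinge at (363,208).

Things that could be mistaken for the targets:
- **Box:** the two small blue boxes at (154,156) and (143,258) are rejected on size.
- **Latches:** the grey gadget at (420,65) is on the bench, so it is rejected.

In the crop, the shelf latches have the right bodies and housings.

```bash
cat >> h.py <<'E'
def plane(p,uv,z):
    K=p["camera_matrix"];E=p["extrinsics"];uv=np.asarray(uv,float)
    d=np.c_[(uv[:,0]-K[0,2])/K[0,0],(uv[:,1]-K[1,2])/K[1,1],np.ones(len(uv))]@E[:3,:3].T
    return (E[:3,3]+d*((z-E[2,3])/d[:,2])[:,None])[:,:2]
def rect(pts):
    (c,s,_)=r=cv2.minAreaRect((pts*1000).astype(np.float32))
    b=cv2.boxPoints(r);e=[b[1]-b[0],b[2]-b[1]];e=max(e,key=np.linalg.norm)
    a=np.degrees(np.arctan2(e[1],e[0]));a=(a+90)%180-90
    return np.round(c,1),np.round(sorted(s),1),round(float(a),1)
def seg(p,W,m,z0,z1,zp):
    k=m&(W[:,:,2]>z0)&(W[:,:,2]<z1);k=k.astype(np.uint8)
    n,l,st,_=cv2.connectedComponentsWithStats(k)
    if n<2:return None
    k=l==1+np.argmax(st[1:,4]);v,u=np.nonzero(k)
    return rect(plane(p,np.c_[u,v],zp)),len(u)
def win(x0,x1,y0,y1,W): return (W[:,:,0]>x0)&(W[:,:,0]<x1)&(W[:,:,1]>y0)&(W[:,:,1]<y1)
def circ(p,W,m,z0,z1,zp):
    k=m&(W[:,:,2]>z0)&(W[:,:,2]<z1);v,u=np.nonzero(k)
    c,r=cv2.minEnclosingCircle((plane(p,np.c_[u,v],zp)*1000).astype(np.float32));return np.round(c,1),round(r,1),len(u)
E
python3 - <<'E'
from h import *
print("tip",manip.tip_reach)
for n in("top","side"):
    p=imaging.snapshot(n);W=cloud(p);C=p["color"].astype(int);print(n)
    z=W[:,:,2]
    print("shelfz",np.nanmedian(z[win(.45,.6,-.22,-.2,W)]),"bench",np.nanmedian(z[win(.5,.6,.0,.03,W)]))
    blue=(C[:,:,2]>C[:,:,0]+40)&win(.4,.65,.05,.32,W)
    print("rim",seg(p,W,blue,.024,.045,.032))
    for nm,w in(("A",(.45,.62,-.205,-.1)),("B",(.47,.64,-.31,-.21)),("c",(.43,.56,.05,.15))):
        m=win(*w,W);o=-.046 if nm=="c" else 0
        print(nm,"housing",seg(p,W,m,.100+o,.13+o,.114+o),"all",seg(p,W,m,.068+o,.092+o,.078+o))
    m=win(.5,.62,-.42,-.31,W);print("plug top",circ(p,W,m,.108,.125,.115),"flange",circ(p,W,m,.058,.072,.065))
    m=win(.44,.56,.2,.3,W);print("knob head",circ(p,W,m,.05,.08,.058))
E
```

```text
tip 0.022
top
shelfz 0.04936418333133519 bench -0.0009100410721125662
rim ((array([513.5, 170.5]), array([116.1, 202.1]), 78.4), 569)
A housing ((array([ 528.1, -165.6]), array([20.9, 54.9]), -1.5), 272) all ((array([ 529. , -165.3]), array([45.3, 97.5]), -1.0), 653)
B housing ((array([ 557. , -263.9]), array([23. , 57.3]), -1.8), 297) all ((array([ 557.6, -264.4]), array([43.1, 98.2]), -1.7), 631)
c housing ((array([496.9,  99.1]), array([21.3, 56. ]), -12.0), 245) all ((array([500. , 104.7]), array([ 68. , 116.1]), -11.6), 840)
plug top (array([ 555.9, -362.6]), 15.7, 150) flange (array([ 583.7, -371.3]), 54.3, 225)
knob head (array([500.8, 244.8]), 18.5, 221)
side
shelfz 0.05017570749174616 bench -0.00012399902899984383
rim ((array([513.3, 176.9]), array([120.7, 211.5]), 78.3), 707)
A housing ((array([ 526.9, -149.8]), array([47.5, 59.8]), -1.3), 169) all ((array([ 527.6, -155.2]), array([ 65.6, 102.2]), 1.3), 382)
B housing ((array([ 554.3, -245.2]), array([53.8, 54.6]), 10.3), 145) all ((array([ 555.9, -259.3]), array([ 68.9, 103.9]), 0.3), 254)
c housing ((array([496.3, 111.9]), array([36.5, 62.3]), -12.6), 242) all ((array([499.1, 109.4]), array([ 75.6, 121.1]), -10.2), 726)
plug top (array([ 555.9, -352.2]), 23.4, 47) flange (array([ 576.9, -368. ]), 52.7, 35)
knob head (array([501.7, 250. ]), 22.9, 228)
```

```bash
cat >> h.py <<'E'
def pose():
    from scipy.spatial.transform import Rotation as R
    s=readout.sense();m=R.from_rotvec(s["ee_rot"]).as_matrix()
    return [*(s["eef_pos"]*1000),np.degrees(np.arctan2(m[1,0],m[0,0]))],s
def chain(goals,start=None):
    a=start or pose()[0]
    for g in goals:
        t=np.radians(a[3]);d=np.array(g[:3])-a[:3]
        print(np.round(g,1),"-> dx %.1f dy %.1f dz %.1f wz %.1f"%(d[0]*np.cos(t)+d[1]*np.sin(t),d[0]*np.sin(t)-d[1]*np.cos(t),-d[2],-(g[3]-a[3])),"len %.0f"%np.linalg.norm(d));a=g
E
python3 - <<'E'
from h import *
print(pose()[0]);chain([(528.1,-165.6,200,-1.4),(528.1,-165.6,106,-1.4),(528.1,-165.6,190,-1.4),(508.1,144,150,-11.6),(508.1,144,64,-11.6)])
E
```

```text
[np.float64(163.56811149087036), np.float64(-603.2167388422155), np.float64(217.86283193557037), np.float64(15.16962669624204)]
[ 528.1 -165.6  200.    -1.4] -> dx 466.3 dy -327.0 dz 17.9 wz 16.6 len 570
[ 528.1 -165.6  106.    -1.4] -> dx 0.0 dy -0.0 dz 94.0 wz -0.0 len 94
[ 528.1 -165.6  190.    -1.4] -> dx 0.0 dy -0.0 dz -84.0 wz -0.0 len 84
[508.1 144.  150.  -11.6] -> dx -27.6 dy -309.0 dz 40.0 wz 10.2 len 313
[508.1 144.   64.  -11.6] -> dx 0.0 dy -0.0 dz 86.0 wz -0.0 len 86
```

Call:
send_rows([
  {"dx":33,"dy":-23,"dz":1,"jaw":50},
  {"dx":66,"dy":-46,"dz":2,"jaw":50},
  {"dx":99,"dy":-69,"dz":3,"jaw":50},
  {"dx":132,"dy":-92,"dz":4,"jaw":50},
  {"dx":165,"dy":-115,"dz":5,"jaw":50},
], newtons=50)

```text
$.deltas[0]: bad value
```

Call:
send_rows([
  {"dx":33,"dy":-23,"dz":1,"jaw":50},
  {"dx":66,"dy":-46,"dz":2,"jaw":50},
  {"dx":99,"dy":-69,"dz":3,"jaw":50},
  {"dx":132,"dy":-92,"dz":4,"jaw":50},
  {"dx":165,"dy":-115,"dz":5,"jaw":50},
])

```text
$.deltas[0]: bad value
```

Call:
send_rows([
  {"dx":33,"dy":-23,"dz":1,"wz":4,"jaw":50},
  {"dx":66,"dy":-46,"dz":2,"wz":8,"jaw":50},
  {"dx":99,"dy":-69,"dz":3,"wz":12,"jaw":50},
  {"dx":136,"dy":-97,"dz":5,"wz":16.6,"jaw":50},
  {"dx":136,"dy":-97,"dz":5,"wz":16.6,"jaw":50},
])

```text
$.deltas[0]: bad value
```

```bash
python3 - <<'E'
from h import *
a,s=pose();print(np.round(a,1),s["t"],s["finger_gap"],s["contact_force"]);chain([(528.1,-165.6,106,-1.4)])
E
```

```text
[ 163.6 -603.2  217.9   15.2] 0.8 1.0040873742071876 [-0.52151378 -1.04827853 -0.41629383]
[ 528.1 -165.6  106.    -1.4] -> dx 466.3 dy -327.0 dz 111.9 wz 16.6 len 580
```

Call:
send_rows([
  {"dx":33,"dy":-23,"dz":1,"wx":0,"wy":0,"wz":0,"jaw":50},
  {"dx":66,"dy":-46,"dz":2,"wx":0,"wy":0,"wz":0,"jaw":50},
  {"dx":99,"dy":-69,"dz":3,"wx":0,"wy":0,"wz":0,"jaw":50},
  {"dx":132,"dy":-92,"dz":4,"wx":0,"wy":0,"wz":0,"jaw":50},
  {"dx":165,"dy":-115,"dz":5,"wx":0,"wy":0,"wz":0,"jaw":50},
], newtons=50)

```text
t: 1.22
eef_pos: [0.2935, -0.4476, 0.2128]
ee_rot: [3.114, 0.414, 0.0]
contact_force: [0.9, -0.2, -0.3]
finger_gap: 0.585
finger_force: 0.0
```

Full rows work. Continuing.

Call:
send_rows([
  {"dx":33,"dy":-23,"dz":1,"wx":0,"wy":0,"wz":0,"jaw":50},
  {"dx":66,"dy":-46,"dz":2,"wx":0,"wy":0,"wz":0,"jaw":50},
  {"dx":99,"dy":-69,"dz":3,"wx":0,"wy":0,"wz":0,"jaw":50},
  {"dx":132,"dy":-92,"dz":4,"wx":0,"wy":0,"wz":0,"jaw":50},
  {"dx":165,"dy":-115,"dz":5,"wx":0,"wy":0,"wz":0,"jaw":50},
])

```text
t: 1.63
eef_pos: [0.4228, -0.2932, 0.2081]
ee_rot: [3.113, 0.414, 0.001]
contact_force: [0.5, -0.7, -0.5]
finger_gap: 0.586
finger_force: 0.0
```

Call:
send_rows([
  {"dx":33,"dy":-23,"dz":1,"wx":0,"wy":0,"wz":4,"jaw":50},
  {"dx":66,"dy":-46,"dz":2,"wx":0,"wy":0,"wz":8,"jaw":50},
  {"dx":99,"dy":-69,"dz":3,"wx":0,"wy":0,"wz":12,"jaw":50},
  {"dx":136,"dy":-97,"dz":5,"wx":0,"wy":0,"wz":16.6,"jaw":50},
  {"dx":136,"dy":-97,"dz":5,"wx":0,"wy":0,"wz":16.6,"jaw":50},
])

```text
t: 2.05
eef_pos: [0.5304, -0.1607, 0.2027]
ee_rot: [-3.139, 0.034, -0.002]
contact_force: [0.8, -0.4, 0.8]
finger_gap: 0.589
finger_force: 0.0
```

```bash
python3 - <<'E'
from h import *
a,s=pose();print(np.round(a,1),s["t"],s["finger_gap"],s["contact_force"]);chain([(528.1,-165.6,106,-1.4)])
E
```

```text
[ 530.4 -160.7  202.7   -1.2] 2.05 0.5887550596563077 [ 0.7904838  -0.35026589  0.75928837]
[ 528.1 -165.6  106.    -1.4] -> dx -2.2 dy 4.9 dz 96.7 wz 0.2 len 97
```

Call:
send_rows([
  {"dx":0,"dy":0,"dz":30,"wx":0,"wy":0,"wz":0,"jaw":50},
  {"dx":0,"dy":0,"dz":60,"wx":0,"wy":0,"wz":0,"jaw":50},
  {"dx":0,"dy":0,"dz":60,"wx":0,"wy":0,"wz":0,"jaw":50},
])

```text
t: 2.3
eef_pos: [0.524, -0.1637, 0.1363]
ee_rot: [-3.137, 0.038, 0.016]
contact_force: [-0.4, 0.2, -2.0]
finger_gap: 0.586
finger_force: 0.0
```

```bash
python3 - <<'E'
from h import *
a,s=pose();print(np.round(a,1),s["t"],s["finger_gap"],s["contact_force"],s["joint_vel"].round(2));chain([(528.1,-165.6,106,-1.4)])
p=imaging.snapshot("top");save("top1",p,(340,140,530,280),4)
E
```

```text
[ 524.  -163.7  136.3   -1.4] 2.3 0.5861850221180116 [-0.40919038  0.22827162 -1.9838426 ] [-0.01 -0.03 -0.04  0.    0.07  0.  ]
[ 528.1 -165.6  106.    -1.4] -> dx 4.1 dy 1.8 dz 30.3 wz 0.0 len 31
```

View pics/top1.png

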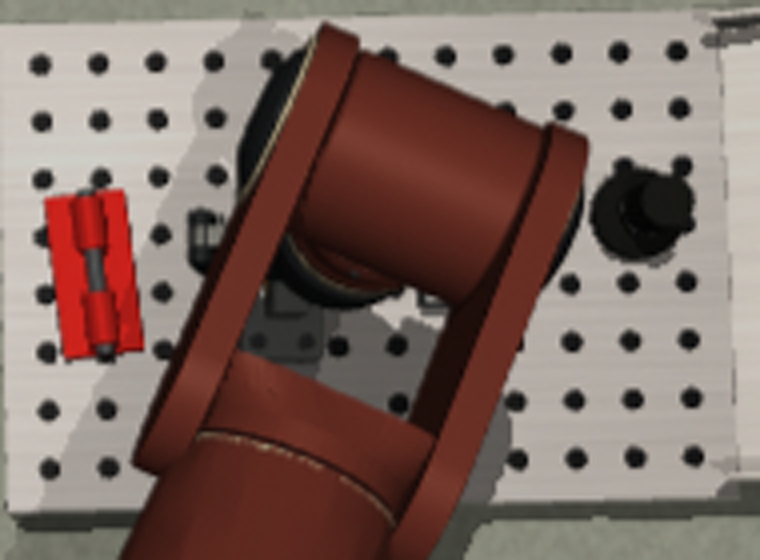

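The arm hides the latch in the top view: only part of it shows near (285,330), and the left finger is at (205,237). The plug and hinge have not moved. I'll let the arm settle before going down.

Call:
send_rows([
  {"dx":0,"dy":0,"dz":0,"wx":0,"wy":0,"wz":0,"jaw":50},
  {"dx":0,"dy":0,"dz":0,"wx":0,"wy":0,"wz":0,"jaw":50},
  {"dx":0,"dy":0,"dz":0,"wx":0,"wy":0,"wz":0,"jaw":50},
])

```text
t: 2.6
eef_pos: [0.5289, -0.1666, 0.1454]
ee_rot: [3.14, -0.04, 0.006]
contact_force: [0.5, -0.1, 0.3]
finger_gap: 0.585
finger_force: 0.0
```

```bash
python3 - <<'E'
from h import *
a,s=pose();print(np.round(a,1),s["t"],s["ee_rot"],s["joint_vel"].round(2));chain([(528.1,-165.6,106,-1.4)])
E
```

```text
[ 528.9 -166.6  145.4   -1.5] 2.6 [ 3.1396984  -0.03997335  0.005799  ] [ 0.  0.  0.  0. -0.  0.]
[ 528.1 -165.6  106.    -1.4] -> dx -0.9 dy -1.0 dz 39.4 wz -0.1 len 39
```

Call:
send_rows([
  {"dx":-1,"dy":-1,"dz":15,"wx":0,"wy":0,"wz":0,"jaw":50},
  {"dx":-1,"dy":-1,"dz":28,"wx":0,"wy":0,"wz":0,"jaw":50},
  {"dx":-1,"dy":-1,"dz":37,"wx":0,"wy":0,"wz":0,"jaw":50},
  {"dx":-1,"dy":-1,"dz":39,"wx":0,"wy":0,"wz":0,"jaw":50},
  {"dx":-1,"dy":-1,"dz":39,"wx":0,"wy":0,"wz":0,"jaw":50},
])

```text
t: 3.02
eef_pos: [0.5261, -0.1644, 0.1027]
ee_rot: [-3.14, 0.039, 0.003]
contact_force: [0.8, 0.8, 0.6]
finger_gap: 0.584
finger_force: 0.0
```

Call:
send_rows([
  {"dx":0,"dy":0,"dz":0,"wx":0,"wy":0,"wz":0,"jaw":30},
  {"dx":0,"dy":0,"dz":0,"wx":0,"wy":0,"wz":0,"jaw":10},
  {"dx":0,"dy":0,"dz":0,"wx":0,"wy":0,"wz":0,"jaw":10},
  {"dx":0,"dy":0,"dz":0,"wx":0,"wy":0,"wz":0,"jaw":10},
  {"dx":0,"dy":0,"dz":0,"wx":0,"wy":0,"wz":0,"jaw":10},
])

```text
t: 3.43
eef_pos: [0.5271, -0.1647, 0.1043]
ee_rot: [3.141, -0.039, 0.001]
contact_force: [-1.3, 1.2, -0.2]
finger_gap: 0.117
finger_force: 0.0
```

```bash
python3 - <<'E'
from h import *
a,s=pose();print(np.round(a,1),s["t"],s["ee_rot"],s["joint_vel"].round(2),s["finger_gap"],s["finger_force"],s["contact_force"])
E
```

```text
[ 527.1 -164.7  104.3   -1.4] 3.4333 [ 3.14104675e+00 -3.91231942e-02  1.21107840e-03] [ 0. -0.  0.  0. -0.  0.] 0.11696642703039853 0.0 [-1.27318276  1.17074933 -0.16773112]
```

Closing reached 10 mm with no grip force, so the grasp missed. I'll look from the side.

```bash
python3 - <<'E'
from h import *
p=imaging.snapshot("side");save("side1",p,(240,90,400,250),3.7)
W=cloud(p);m=win(.45,.62,-.205,-.1,W)
E
```

```text
(no output)
```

View pics/side1.png

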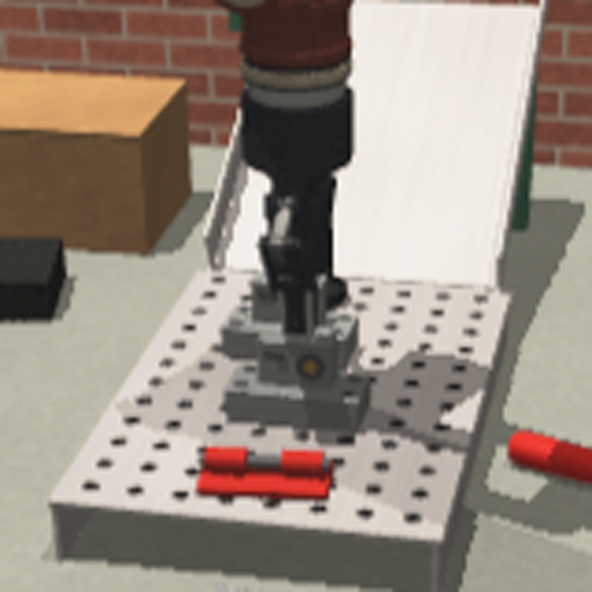

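The side crop shows both latches still standing, A in front at (300,370) and B behind it. The closed fingers at (300,290) end above or behind A's housing. I'll measure the fingers in the cloud.

```bash
python3 - <<'E'
from h import *
for n in("side","top"):
    p=imaging.snapshot(n);W=cloud(p);C=p["color"].astype(int)
    for z0 in (.08,.09,.1,.11,.12,.13,.14,.15,.17,.2):
        m=win(.48,.6,-.24,-.1,W)&(W[:,:,2]>z0)&(W[:,:,2]<z0+.01)
        w=W[m]
        if len(w):print(n,z0,len(w),np.percentile(w[:,:2],[3,50,97],axis=0).round(3).tolist(),C[m].mean(0).round())
E
```

```text
side 0.08 82 [[0.49, -0.172], [0.527, -0.156], [0.563, -0.147]] [78. 78. 75.]
side 0.09 79 [[0.502, -0.164], [0.527, -0.156], [0.557, -0.152]] [69. 67. 61.]
side 0.1 70 [[0.502, -0.163], [0.527, -0.155], [0.557, -0.152]] [64. 64. 61.]
side 0.11 81 [[0.503, -0.174], [0.528, -0.158], [0.555, -0.151]] [96. 95. 92.]
side 0.12 30 [[0.516, -0.166], [0.524, -0.15], [0.537, -0.144]] [70. 70. 66.]
side 0.13 35 [[0.516, -0.169], [0.522, -0.153], [0.537, -0.142]] [50. 50. 49.]
side 0.14 38 [[0.516, -0.171], [0.522, -0.151], [0.537, -0.144]] [48. 48. 46.]
side 0.15 18 [[0.515, -0.169], [0.521, -0.149], [0.532, -0.142]] [42. 42. 42.]
side 0.17 39 [[0.514, -0.188], [0.52, -0.131], [0.538, -0.118]] [34. 35. 35.]
side 0.2 73 [[0.51, -0.221], [0.521, -0.133], [0.543, -0.1]] [49. 48. 48.]
top 0.08 57 [[0.483, -0.185], [0.495, -0.161], [0.518, -0.146]] [46. 46. 44.]
top 0.09 8 [[0.502, -0.156], [0.511, -0.155], [0.519, -0.155]] [32. 28. 23.]
top 0.1 17 [[0.501, -0.173], [0.503, -0.159], [0.515, -0.156]] [29. 29. 28.]
top 0.11 25 [[0.502, -0.171], [0.505, -0.161], [0.512, -0.156]] [43. 44. 42.]
top 0.13 1 [[0.52, -0.148], [0.52, -0.148], [0.52, -0.148]] [27. 18. 17.]
top 0.2 20 [[0.516, -0.117], [0.533, -0.105], [0.539, -0.103]] [54. 52. 51.]
```

```bash
python3 - <<'E'
from h import *
p=imaging.snapshot("side");W=cloud(p);E=p["extrinsics"];K=p["camera_matrix"]
def px(w):
    c=E[:3,:3].T@(np.array(w)-E[:3,3]);return (K@c/c[2])[:2].round(1)
for w in((.5271,-.1647,.082),(.5271,-.1647,.104),(.5271,-.1647,.155)):print(w,px(w))
u=int(px((.5271,-.15,.11))[0])
for v in range(140,198):print(v,W[v,u-1].round(3),W[v,u+1].round(3),p["color"][v,u])
E
```

```text
(0.5271, -0.1647, 0.082) [320.9 192. ]
(0.5271, -0.1647, 0.104) [320.7 184.5]
(0.5271, -0.1647, 0.155) [320.4 166.7]
140 [ 0.523 -0.126  0.242] [ 0.518 -0.125  0.243] [30 32 33]
141 [ 0.524 -0.13   0.238] [ 0.518 -0.125  0.24 ] [33 33 34]
142 [ 0.524 -0.128  0.236] [ 0.52  -0.132  0.235] [40 41 40]
143 [ 0.524 -0.129  0.233] [ 0.519 -0.127  0.235] [50 51 51]
144 [ 0.523 -0.124  0.233] [ 0.519 -0.129  0.231] [53 54 54]
145 [ 0.523 -0.125  0.23 ] [ 0.518 -0.123  0.231] [46 48 48]
146 [ 0.523 -0.123  0.228] [ 0.518 -0.125  0.228] [41 42 42]
147 [ 0.523 -0.125  0.225] [ 0.518 -0.124  0.226] [39 40 39]
148 [ 0.523 -0.124  0.223] [ 0.518 -0.124  0.223] [35 36 35]
149 [ 0.524 -0.126  0.219] [ 0.519 -0.128  0.219] [29 28 30]
150 [ 0.523 -0.122  0.218] [ 0.519 -0.126  0.217] [31 31 31]
151 [ 0.523 -0.121  0.216] [ 0.519 -0.126  0.214] [29 29 30]
152 [ 0.523 -0.124  0.212] [ 0.519 -0.128  0.211] [28 30 29]
153 [ 0.523 -0.124  0.21 ] [ 0.521 -0.134  0.206] [35 36 36]
154 [ 0.52  -0.109  0.213] [ 0.521 -0.136  0.202] [51 52 52]
155 [ 0.52  -0.108  0.211] [ 0.521 -0.137  0.199] [53 53 53]
156 [ 0
[... 1866 characters left out ...]
0.104] [71 72 69]
187 [ 0.532 -0.155  0.101] [ 0.526 -0.152  0.103] [77 77 74]
188 [ 0.533 -0.158  0.097] [ 0.527 -0.155  0.099] [74 72 70]
189 [ 0.533 -0.155  0.095] [ 0.527 -0.154  0.096] [75 75 72]
190 [ 0.533 -0.156  0.092] [ 0.528 -0.158  0.091] [78 78 75]
191 [ 0.533 -0.155  0.089] [ 0.528 -0.157  0.089] [77 77 74]
192 [ 0.533 -0.155  0.086] [ 0.528 -0.158  0.085] [78 78 75]
193 [ 0.532 -0.152  0.085] [ 0.529 -0.161  0.081] [77 77 74]
194 [ 0.533 -0.155  0.081] [ 0.528 -0.156  0.08 ] [114 114 109]
195 [ 0.533 -0.154  0.078] [ 0.528 -0.156  0.077] [151 150 145]
196 [ 0.532 -0.151  0.076] [ 0.525 -0.146  0.08 ] [151 150 144]
197 [ 0.53  -0.14   0.079] [ 0.525 -0.143  0.079] [132 130 124]
```

Call:
send_rows([
  {"dx":0,"dy":0,"dz":0,"wx":0,"wy":0,"wz":0,"jaw":50},
  {"dx":0,"dy":0,"dz":0,"wx":0,"wy":0,"wz":0,"jaw":50},
  {"dx":0,"dy":0,"dz":0,"wx":0,"wy":0,"wz":0,"jaw":50},
  {"dx":0,"dy":0,"dz":0,"wx":0,"wy":0,"wz":0,"jaw":50},
])

```text
t: 3.97
eef_pos: [0.5268, -0.1646, 0.1038]
ee_rot: [-3.141, 0.039, 0.0]
contact_force: [0.3, 1.3, -0.9]
finger_gap: 0.58
finger_force: 0.0
```

```bash
cat >> h.py <<'E'
def tips(p,a):
    W=cloud(p);t=np.radians(a[3]);d=W*1000-np.array(a[:3]);C=p["color"].max(2)
    x=d[:,:,0]*np.cos(t)+d[:,:,1]*np.sin(t);y=d[:,:,0]*np.sin(t)-d[:,:,1]*np.cos(t);z=-d[:,:,2]
    for z0 in range(-60,45,6):
        m=(abs(x)<30)&(abs(y)<65)&(z>=z0)&(z<z0+6)&(C<58)
        if m.sum()>2:print(z0,m.sum(),"x",np.percentile(x[m],[5,50,95]).round(0),"y",np.percentile(y[m],[5,50,95]).round(0))
E
python3 - <<'E'
from h import *
a,s=pose();print(np.round(a,1),s["contact_force"],s["finger_gap"])
p=imaging.snapshot("side");tips(p,a);save("side2",p,(270,120,370,220),6)
E
```

```text
[ 526.8 -164.6  103.8   -1.4] [ 0.27373705  1.29196287 -0.86006229] 0.5798519580720803
-60 10 x [-12.  -7.  -2.] y [-40.  25.  32.]
-54 24 x [-10.  -3.   5.] y [-40. -34.  27.]
-48 22 x [-11.  -4.   5.] y [-40. -33.  26.]
-42 24 x [-10.  -3.   3.] y [-40. -35.  27.]
-36 24 x [-11.  -3.   6.] y [-38. -34.  26.]
-30 20 x [-10.  -4.   3.] y [-39.  -8.  28.]
-24 9 x [-10.  -6.  -0.] y [23. 25. 27.]
-6 7 x [-12.  -8.  13.] y [-14. -10.  -7.]
0 12 x [-18.  -2.  20.] y [-11. -10.  -7.]
6 8 x [-18. -16.  -1.] y [-12.  -8.  -8.]
12 6 x [-14. -10.  -5.] y [-11.  -9.  -5.]
```

View pics/side2.png

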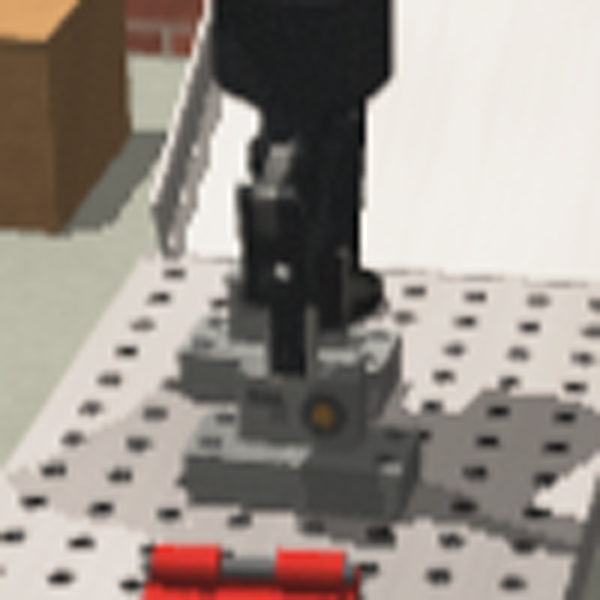

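The front finger tip ends about 26 mm above the reported TCP height, at roughly z=0.13 (crop pixel (290,370)). The reported z therefore reads about 38 mm too low against both cameras, while the lateral position agrees. I'll go down further with the force watched.

Call:
send_rows([
  {"dx":0,"dy":1,"dz":8,"wx":0,"wy":0,"wz":0,"jaw":50},
  {"dx":0,"dy":1,"dz":16,"wx":0,"wy":0,"wz":0,"jaw":50},
  {"dx":0,"dy":1,"dz":20,"wx":0,"wy":0,"wz":0,"jaw":50},
  {"dx":0,"dy":1,"dz":20,"wx":0,"wy":0,"wz":0,"jaw":50},
])

```text
t: 4.35
eef_pos: [0.5254, -0.165, 0.0816]
ee_rot: [-3.14, 0.039, 0.005]
contact_force: [0.5, -0.4, -0.3]
finger_gap: 0.582
finger_force: 0.0
```

```bash
python3 - <<'E'
from h import *
a,s=pose();print(np.round(a,1),s["contact_force"],s["finger_gap"])
p=imaging.snapshot("side");tips(p,a)
E
```

```text
[ 525.4 -165.    81.6   -1.4] [ 0.54790544 -0.37317987 -0.28864843] 0.5823072373769888
-60 12 x [-13.  -8.  -0.] y [-41.  23.  31.]
-54 21 x [-11.  -4.   4.] y [-40. -30.  30.]
-48 26 x [-11.  -4.   4.] y [-40. -32.  30.]
-42 18 x [-10.  -4.   3.] y [-41.  -5.  28.]
-36 21 x [-7. -4.  5.] y [-42. -36.  28.]
-30 15 x [-10.  -3.  10.] y [-38. -12.  29.]
-24 6 x [-17. -11.  23.] y [-9. -8. -5.]
-18 4 x [-18. -16. -14.] y [-12.  -9.  -8.]
-12 5 x [-15. -12. -11.] y [-14. -10.  -8.]
```

Call:
send_rows([
  {"dx":1,"dy":0,"dz":8,"wx":0,"wy":0,"wz":0,"jaw":50},
  {"dx":1,"dy":0,"dz":15,"wx":0,"wy":0,"wz":0,"jaw":50},
  {"dx":1,"dy":0,"dz":18,"wx":0,"wy":0,"wz":0,"jaw":50},
  {"dx":1,"dy":0,"dz":18,"wx":0,"wy":0,"wz":0,"jaw":50},
  {"dx":1,"dy":0,"dz":18,"wx":0,"wy":0,"wz":0,"jaw":50},
])

```text
t: 4.82
eef_pos: [0.5275, -0.1655, 0.0654]
ee_rot: [-3.141, 0.039, 0.001]
contact_force: [-0.5, 0.2, -0.2]
finger_gap: 0.583
finger_force: 0.0
```

Call:
send_rows([
  {"dx":0,"dy":0,"dz":0,"wx":0,"wy":0,"wz":0,"jaw":30},
  {"dx":0,"dy":0,"dz":0,"wx":0,"wy":0,"wz":0,"jaw":10},
  {"dx":0,"dy":0,"dz":0,"wx":0,"wy":0,"wz":0,"jaw":10},
  {"dx":0,"dy":0,"dz":0,"wx":0,"wy":0,"wz":0,"jaw":10},
  {"dx":0,"dy":0,"dz":0,"wx":0,"wy":0,"wz":0,"jaw":10},
])

```text
t: 5.23
eef_pos: [0.5282, -0.1657, 0.0664]
ee_rot: [3.141, -0.039, 0.002]
contact_force: [0.8, 0.4, 1.5]
finger_gap: 0.231
finger_force: 49.5
```

```bash
python3 - <<'E'
from h import *
a,s=pose();print(np.round(a,1),s["contact_force"],s["finger_gap"],s["finger_force"])
p=imaging.snapshot("side");tips(p,a)
E
```

```text
[ 528.2 -165.7   66.4   -1.4] [0.84747361 0.35786007 1.48626781] 0.23113418341016395 49.54683065414429
-60 12 x [-14. -12.  -6.] y [-28.  12.  35.]
-54 10 x [-8. -6.  5.] y [-26. -22.  12.]
-48 13 x [-9. -2.  6.] y [-26. -23.  10.]
-42 22 x [-16.  -2.  20.] y [-28. -22. -10.]
-36 13 x [-21.  -1.   8.] y [-27. -20.  -9.]
-30 16 x [-19.  -4.   5.] y [-25. -21.  -9.]
-24 4 x [-14.  -8.   0.] y [-23. -16.  -8.]
12 3 x [-11.  -9.  -7.] y [-33. -26. -23.]
```

Gripped: 19.7 mm opening at 49.5 N. Lifting and carrying it to the box.

Call:
send_rows([
  {"dx":0,"dy":0,"dz":-10,"wx":0,"wy":0,"wz":0,"jaw":10},
  {"dx":0,"dy":0,"dz":-30,"wx":0,"wy":0,"wz":0,"jaw":10},
  {"dx":0,"dy":0,"dz":-50,"wx":0,"wy":0,"wz":0,"jaw":10},
  {"dx":0,"dy":-12,"dz":-59,"wx":0,"wy":0,"wz":0,"jaw":10},
  {"dx":-2,"dy":-40,"dz":-59,"wx":0,"wy":0,"wz":0,"jaw":10},
])

```text
t: 5.7
eef_pos: [0.5286, -0.1276, 0.1281]
ee_rot: [3.138, -0.045, 0.008]
contact_force: [0.9, -0.3, -3.3]
finger_gap: 0.229
finger_force: 49.5
```

Call:
send_rows([
  {"dx":-2,"dy":-30,"dz":0,"wx":0,"wy":0,"wz":0,"jaw":10},
  {"dx":-5,"dy":-60,"dz":0,"wx":0,"wy":0,"wz":0,"jaw":10},
  {"dx":-8,"dy":-90,"dz":0,"wx":0,"wy":0,"wz":0,"jaw":10},
  {"dx":-11,"dy":-120,"dz":0,"wx":0,"wy":0,"wz":0,"jaw":10},
  {"dx":-14,"dy":-150,"dz":0,"wx":0,"wy":0,"wz":0,"jaw":10},
])

```text
t: 6.12
eef_pos: [0.5151, 0.0268, 0.124]
ee_rot: [-3.141, 0.039, 0.003]
contact_force: [0.8, 0.5, -4.6]
finger_gap: 0.226
finger_force: 49.5
```

Call:
send_rows([
  {"dx":-3,"dy":-30,"dz":0,"wx":0,"wy":0,"wz":3,"jaw":10},
  {"dx":-6,"dy":-60,"dz":0,"wx":0,"wy":0,"wz":6,"jaw":10},
  {"dx":-9,"dy":-90,"dz":0,"wx":0,"wy":0,"wz":9,"jaw":10},
  {"dx":-11.6,"dy":-113,"dz":0,"wx":0,"wy":0,"wz":10.2,"jaw":10},
  {"dx":-11.6,"dy":-119,"dz":0,"wx":0,"wy":0,"wz":10.2,"jaw":10},
])

```text
t: 6.53
eef_pos: [0.506, 0.1476, 0.124]
ee_rot: [-3.125, 0.313, 0.004]
contact_force: [-0.8, 0.2, -3.5]
finger_gap: 0.225
finger_force: 49.9
```

Call:
send_rows([
  {"dx":0,"dy":0,"dz":15,"wx":0,"wy":0,"wz":0,"jaw":10},
  {"dx":0,"dy":0,"dz":35,"wx":0,"wy":0,"wz":0,"jaw":10},
  {"dx":0,"dy":0,"dz":50,"wx":0,"wy":0,"wz":0,"jaw":10},
  {"dx":0,"dy":0,"dz":55,"wx":0,"wy":0,"wz":0,"jaw":10},
  {"dx":0,"dy":0,"dz":55,"wx":0,"wy":0,"wz":0,"jaw":10},
])

```text
t: 6.95
eef_pos: [0.5057, 0.1437, 0.0674]
ee_rot: [3.124, -0.318, -0.008]
contact_force: [0.2, 0.2, -4.6]
finger_gap: 0.227
finger_force: 49.7
```

```bash
python3 - <<'E'
from h import *
a,s=pose();print(np.round(a,1),s["contact_force"],s["finger_gap"],s["finger_force"])
chain([(508.1,144,45,-11.6)])
p=imaging.snapshot("top");save("top3",p,(180,150,340,270),5);W=cloud(p)
p=imaging.snapshot("side");tips(p,a);save("side3",p,(210,190,370,340),4)
E
```

```text
[505.7 143.7  67.4 -11.6] [ 0.16584958  0.24011406 -4.58290551] 0.22699422276055106 49.74860072135925
[508.1 144.   45.  -11.6] -> dx 2.3 dy -0.8 dz 22.4 wz -0.0 len 23
-60 23 x [-11.  -7.   0.] y [-31.  11.  21.]
-54 22 x [-10.  -4.  11.] y [-21.   8.  12.]
-48 19 x [-6.  0.  8.] y [-25. -23. -16.]
-42 26 x [-15.  -4.  18.] y [-24. -22.  -9.]
-36 21 x [-18.  -3.   6.] y [-25. -22. -11.]
-30 22 x [-18.  -4.   6.] y [-24. -21. -10.]
-24 5 x [-15. -11.   3.] y [-22. -11. -10.]
```

View pics/side3.png

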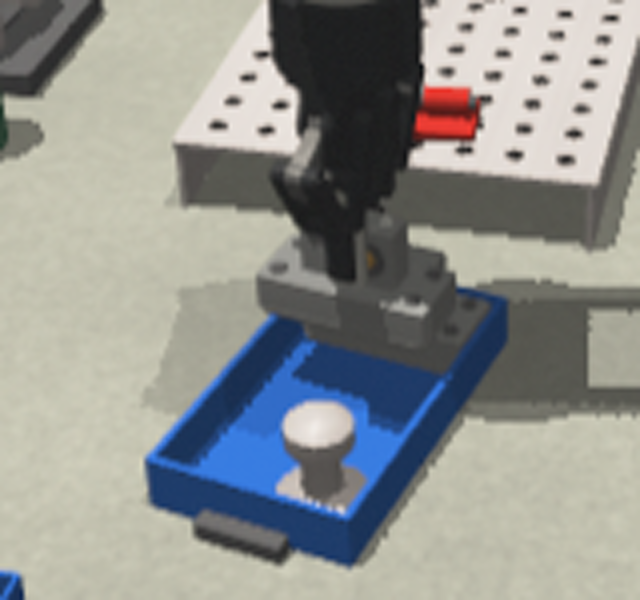

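The side crop shows latch A held level over the middle of the box, its lower front edge at about (370,345). The knob is upright at (320,440) and the hinge has not moved. I'll check the held latch in box coordinates.

```bash
cat >> h.py <<'E'
BC=np.array([513.5,170.5]);TH=np.radians(-11.6)
def bf(W):
    d=W[:,:,:2]*1000-BC;c,s=np.cos(TH),np.sin(TH)
    return d[:,:,0]*c+d[:,:,1]*s,-d[:,:,0]*s+d[:,:,1]*c,W[:,:,2]*1000
E
python3 - <<'E'
from h import *
p=imaging.snapshot("side");W=cloud(p);x,y,z=bf(W);C=p["color"].astype(int)
blue=C[:,:,2]>C[:,:,0]+40
m=blue&(y>95)&(z>8)&(z<28)&(abs(x)<40);print("+y outer face by (101):",np.median(y[m]),m.sum())
m=blue&(abs(z-32)<4)&(abs(y)<80);print("x outer",np.percentile(x[m],[1,99]))
m=~blue&(z>57)&(z<74)&(y>-30)&(y<15)&(abs(x)<60)
print("held +y face",np.percentile(y[m],[10,50,90]),"x",np.percentile(x[m],[1,99]),m.sum())
for l,r in((-45,-25),(25,45)):
    k=m&(x>l)&(x<r);print(l,np.median(y[k]))
k=~blue&(abs(x)<60)&(y>-30)&(y<15)&(z>40)
for zz in range(40,84,3):
    q=k&(z>=zz)&(z<zz+3);print(zz,q.sum(),end=" ")
E
```

```text
+y outer face by (101): 101.93586779086425 229
x outer [-57.71990238  59.22741643]
held +y face [-7.97771945 -5.49195902 -3.7552413 ] x [-48.30674045  49.01380095] 275
-45 -5.042407586179807
25 -4.941606243435908
40 0 43 0 46 0 49 0 52 1 55 22 58 46 61 47 64 57 67 47 70 50 73 62 76 48 79 182 82 97
```

Call:
send_rows([
  {"dx":0,"dy":0,"dz":8,"wx":0,"wy":0,"wz":0,"jaw":10},
  {"dx":0,"dy":0,"dz":16,"wx":0,"wy":0,"wz":0,"jaw":10},
  {"dx":0,"dy":0,"dz":20,"wx":0,"wy":0,"wz":0,"jaw":10},
  {"dx":0,"dy":0,"dz":20,"wx":0,"wy":0,"wz":0,"jaw":10},
  {"dx":0,"dy":0,"dz":20,"wx":0,"wy":0,"wz":0,"jaw":10},
])

```text
t: 7.52
eef_pos: [0.5074, 0.1439, 0.0492]
ee_rot: [3.125, -0.318, -0.002]
contact_force: [-0.6, 0.1, -3.9]
finger_gap: 0.225
finger_force: 49.9
```

```bash
python3 - <<'E'
from h import *
a,s=pose();print(np.round(a,1),s["contact_force"],s["ee_rot"]);chain([(508.2,144.3,25,-11.6)])
E
```

```text
[507.4 143.9  49.2 -11.6] [-0.59276637  0.13145855 -3.91842759] [ 3.12512920e+00 -3.18272183e-01 -2.01334669e-03]
[508.2 144.3  25.  -11.6] -> dx 0.7 dy -0.6 dz 24.2 wz -0.0 len 24
```

Call:
send_rows([
  {"dx":0,"dy":-0.6,"dz":6,"wx":0,"wy":0,"wz":0,"jaw":10},
  {"dx":0,"dy":-0.6,"dz":12,"wx":0,"wy":0,"wz":0,"jaw":10},
  {"dx":0,"dy":-0.6,"dz":18,"wx":0,"wy":0,"wz":0,"jaw":10},
  {"dx":0,"dy":-0.6,"dz":22,"wx":0,"wy":0,"wz":0,"jaw":10},
  {"dx":0,"dy":-0.6,"dz":24,"wx":0,"wy":0,"wz":0,"jaw":10},
])

```text
t: 7.93
eef_pos: [0.5072, 0.1444, 0.0245]
ee_rot: [3.125, -0.318, -0.003]
contact_force: [0.3, 0.5, -3.9]
finger_gap: 0.226
finger_force: 50.0
```

Call:
send_rows([
  {"dx":0,"dy":0,"dz":1,"wx":0,"wy":0,"wz":0,"jaw":10},
  {"dx":0,"dy":0,"dz":2,"wx":0,"wy":0,"wz":0,"jaw":10},
  {"dx":0,"dy":0,"dz":3,"wx":0,"wy":0,"wz":0,"jaw":10},
  {"dx":0,"dy":0,"dz":3,"wx":0,"wy":0,"wz":0,"jaw":10},
  {"dx":0,"dy":0,"dz":3,"wx":0,"wy":0,"wz":0,"jaw":10},
])

```text
t: 8.35
eef_pos: [0.5082, 0.1446, 0.023]
ee_rot: [-3.125, 0.318, -0.001]
contact_force: [-0.4, 0.3, -4.0]
finger_gap: 0.228
finger_force: 50.0
```

```bash
python3 - <<'E'
from h import *
a,s=pose();print(np.round(a,1),s["contact_force"],s["ee_rot"]);chain([(508.2,144.3,20.4,-11.6)])
E
```

```text
[508.2 144.6  23.  -11.6] [-0.42254864  0.28461186 -4.04520178] [-3.12534838e+00  3.18247958e-01 -5.72979362e-04]
[508.2 144.3  20.4 -11.6] -> dx 0.1 dy 0.2 dz 2.6 wz -0.0 len 3
```

Call:
send_rows([
  {"dx":0,"dy":0,"dz":1,"wx":0,"wy":0,"wz":0,"jaw":10},
  {"dx":0,"dy":0,"dz":2,"wx":0,"wy":0,"wz":0,"jaw":10},
  {"dx":0,"dy":0,"dz":2.5,"wx":0,"wy":0,"wz":0,"jaw":10},
  {"dx":0,"dy":0,"dz":2.5,"wx":0,"wy":0,"wz":0,"jaw":10},
])

```text
t: 8.68
eef_pos: [0.508, 0.1446, 0.0204]
ee_rot: [-3.125, 0.318, -0.0]
contact_force: [-0.7, -0.3, -3.1]
finger_gap: 0.224
finger_force: 49.9
```

Call:
send_rows([
  {"dx":0,"dy":0,"dz":0.3,"wx":0,"wy":0,"wz":0,"jaw":10},
  {"dx":0,"dy":0,"dz":0.6,"wx":0,"wy":0,"wz":0,"jaw":10},
  {"dx":0,"dy":0,"dz":0.8,"wx":0,"wy":0,"wz":0,"jaw":10},
  {"dx":0,"dy":0,"dz":0.8,"wx":0,"wy":0,"wz":0,"jaw":10},
])

```text
t: 9.02
eef_pos: [0.508, 0.1446, 0.0204]
ee_rot: [3.125, -0.318, -0.001]
contact_force: [-6.1, 0.0, 5.0]
finger_gap: 0.224
finger_force: 51.1
```

Floor contact came at exactly z=20.4. Releasing with a small opening, then lifting.

Call:
send_rows([
  {"dx":0,"dy":0,"dz":0,"wx":0,"wy":0,"wz":0,"jaw":24},
  {"dx":0,"dy":0,"dz":0,"wx":0,"wy":0,"wz":0,"jaw":28},
  {"dx":0,"dy":0,"dz":0,"wx":0,"wy":0,"wz":0,"jaw":28},
  {"dx":0,"dy":0,"dz":0,"wx":0,"wy":0,"wz":0,"jaw":28},
])

```text
t: 9.35
eef_pos: [0.5084, 0.1446, 0.0197]
ee_rot: [-3.125, 0.318, -0.001]
contact_force: [-0.8, -0.4, 0.7]
finger_gap: 0.33
finger_force: 0.0
```

Call:
send_rows([
  {"dx":0,"dy":0,"dz":-10,"wx":0,"wy":0,"wz":0,"jaw":28},
  {"dx":0,"dy":0,"dz":-25,"wx":0,"wy":0,"wz":0,"jaw":28},
  {"dx":0,"dy":0,"dz":-50,"wx":0,"wy":0,"wz":0,"jaw":40},
  {"dx":0,"dy":0,"dz":-75,"wx":0,"wy":0,"wz":0,"jaw":50},
  {"dx":0,"dy":0,"dz":-100,"wx":0,"wy":0,"wz":0,"jaw":50},
])

```text
t: 9.77
eef_pos: [0.5079, 0.1445, 0.1212]
ee_rot: [-3.125, 0.318, -0.0]
contact_force: [0.4, -0.3, -0.1]
finger_gap: 0.587
finger_force: 0.0
```

```bash
python3 - <<'E'
from h import *
a,s=pose();print(np.round(a,1),s["contact_force"],s["finger_gap"]);
a=[508,144.6,120,-11.6]
chain([(530,-10,120,-1.4),(557,-264,120,-1.8),(557,-264,66,-1.8)],a)
E
```

```text
[507.9 144.5 121.2 -11.6] [ 0.35260532 -0.30589169 -0.10487261] 0.5866976656724484
[530.  -10.  120.   -1.4] -> dx 52.6 dy 147.0 dz -0.0 wz -10.2 len 156
[ 557.  -264.   120.    -1.8] -> dx 33.2 dy 253.3 dz 0.0 wz 0.4 len 255
[ 557.  -264.    66.    -1.8] -> dx 0.0 dy -0.0 dz 54.0 wz -0.0 len 54
```

Call:
send_rows([
  {"dx":10,"dy":30,"dz":0,"wx":0,"wy":0,"wz":-3,"jaw":50},
  {"dx":21,"dy":59,"dz":0,"wx":0,"wy":0,"wz":-6,"jaw":50},
  {"dx":32,"dy":89,"dz":0,"wx":0,"wy":0,"wz":-9,"jaw":50},
  {"dx":42,"dy":118,"dz":0,"wx":0,"wy":0,"wz":-10,"jaw":50},
  {"dx":52.6,"dy":147,"dz":0,"wx":0,"wy":0,"wz":-10,"jaw":50},
])

```text
t: 10.18
eef_pos: [0.5302, -0.0114, 0.1206]
ee_rot: [3.141, -0.043, 0.002]
contact_force: [0.1, -0.0, 0.6]
finger_gap: 0.583
finger_force: 0.0
```

Call:
send_rows([
  {"dx":4,"dy":32,"dz":0,"wx":0,"wy":0,"wz":0,"jaw":50},
  {"dx":8,"dy":64,"dz":0,"wx":0,"wy":0,"wz":0,"jaw":50},
  {"dx":12,"dy":96,"dz":0,"wx":0,"wy":0,"wz":0,"jaw":50},
  {"dx":17,"dy":128,"dz":0,"wx":0,"wy":0,"wz":0,"jaw":50},
  {"dx":21,"dy":160,"dz":0,"wx":0,"wy":0,"wz":0,"jaw":50},
])

```text
t: 10.6
eef_pos: [0.5466, -0.1724, 0.1205]
ee_rot: [3.141, -0.045, 0.002]
contact_force: [0.3, -0.5, 0.7]
finger_gap: 0.581
finger_force: 0.0
```

Call:
send_rows([
  {"dx":4,"dy":31,"dz":0,"wx":0,"wy":0,"wz":0,"jaw":50},
  {"dx":8,"dy":62,"dz":0,"wx":0,"wy":0,"wz":0,"jaw":50},
  {"dx":12,"dy":93,"dz":0,"wx":0,"wy":0,"wz":0,"jaw":50},
  {"dx":12,"dy":93,"dz":0,"wx":0,"wy":0,"wz":0,"jaw":50},
  {"dx":12,"dy":93,"dz":0,"wx":0,"wy":0,"wz":0,"jaw":50},
])

```text
t: 11.02
eef_pos: [0.5558, -0.2654, 0.1202]
ee_rot: [3.141, -0.049, 0.001]
contact_force: [-0.5, 0.0, -0.6]
finger_gap: 0.586
finger_force: 0.0
```

```bash
python3 - <<'E'
from h import *
a,s=pose();print(np.round(a,1),s["t"],s["contact_force"],s["finger_gap"]);chain([(557,-264,66,-1.8)])
p=imaging.snapshot("top");W=cloud(p);x,y,z=bf(W);C=p["color"].astype(int)
for nm,w in(("A",(.43,.60,.12,.175)),("c",(.43,.56,.05,.13))):
    m=win(*w,W);r=seg(p,W,m,.056,.09,.068);print(nm,r)
    c=r[0][0]-BC;print("box xy",c@[np.cos(TH),np.sin(TH)],c@[-np.sin(TH),np.cos(TH)])
m=win(.44,.56,.2,.3,W);print("knob head",circ(p,W,m,.05,.08,.058))
E
```

```text
[ 555.8 -265.4  120.2   -1.8] 11.0167 [-0.5005837   0.01807073 -0.64352844] 0.5858312337035168
[ 557.  -264.    66.    -1.8] -> dx 1.2 dy -1.4 dz 54.2 wz 0.0 len 54
A ((array([508.7, 142.6]), array([20.9, 56. ]), -11.9), 242)
box xy 0.9081128018955533 -28.29532348532234
c ((array([496.9,  99.1]), array([21.3, 56. ]), -12.0), 243)
box xy -1.9039855735272544 -73.2795663124162
knob head (array([500.5, 245. ]), 18.4, 220)
```

A stands in the box at box-frame (0.9, -28.3), with about 1 mm gap to c. Now latch B.

Call:
send_rows([
  {"dx":1,"dy":-1.4,"dz":15,"wx":0,"wy":0,"wz":0,"jaw":50},
  {"dx":1,"dy":-1.4,"dz":32,"wx":0,"wy":0,"wz":0,"jaw":50},
  {"dx":1,"dy":-1.4,"dz":46,"wx":0,"wy":0,"wz":0,"jaw":50},
  {"dx":1,"dy":-1.4,"dz":54,"wx":0,"wy":0,"wz":0,"jaw":50},
  {"dx":1,"dy":-1.4,"dz":54,"wx":0,"wy":0,"wz":0,"jaw":50},
])

```text
t: 11.48
eef_pos: [0.5551, -0.2606, 0.0627]
ee_rot: [-3.139, 0.043, 0.007]
contact_force: [-0.5, 0.3, -1.2]
finger_gap: 0.586
finger_force: 0.0
```

Call:
send_rows([
  {"dx":0,"dy":0,"dz":0,"wx":0,"wy":0,"wz":0,"jaw":50},
  {"dx":0,"dy":0,"dz":0,"wx":0,"wy":0,"wz":0,"jaw":30},
  {"dx":0,"dy":0,"dz":0,"wx":0,"wy":0,"wz":0,"jaw":10},
  {"dx":0,"dy":0,"dz":0,"wx":0,"wy":0,"wz":0,"jaw":10},
  {"dx":0,"dy":0,"dz":0,"wx":0,"wy":0,"wz":0,"jaw":10},
])

```text
t: 11.9
eef_pos: [0.5575, -0.2634, 0.0669]
ee_rot: [3.139, -0.045, 0.003]
contact_force: [0.2, -2.3, 2.0]
finger_gap: 0.225
finger_force: 53.2
```

Call:
send_rows([
  {"dx":0,"dy":0,"dz":0,"wx":0,"wy":0,"wz":0,"jaw":10},
  {"dx":0,"dy":0,"dz":0,"wx":0,"wy":0,"wz":0,"jaw":10},
])

```text
t: 12.07
eef_pos: [0.5575, -0.2634, 0.0669]
ee_rot: [3.14, -0.045, 0.003]
contact_force: [-0.8, -1.9, 4.9]
finger_gap: 0.226
finger_force: 53.5
```

```bash
python3 - <<'E'
from h import *
a,s=pose();print(np.round(a,1),s["t"],s["contact_force"],s["finger_gap"],s["finger_force"])
a[2]+=65;chain([(517.4,189.6,a[2],-11.6)],a)
E
```

```text
[ 557.5 -263.4   66.9   -1.6] 12.0667 [-0.77927684 -1.91627966  4.88970394] 0.2255664715149726 53.52426588535309
[517.4 189.6 131.9 -11.6] -> dx -53.1 dy -451.7 dz -0.0 wz 10.0 len 455
```

Call:
send_rows([
  {"dx":0,"dy":0,"dz":-10,"wx":0,"wy":0,"wz":0,"jaw":10},
  {"dx":0,"dy":0,"dz":-30,"wx":0,"wy":0,"wz":0,"jaw":10},
  {"dx":0,"dy":0,"dz":-52,"wx":0,"wy":0,"wz":0,"jaw":10},
  {"dx":-1,"dy":-12,"dz":-65,"wx":0,"wy":0,"wz":0,"jaw":10},
  {"dx":-5,"dy":-40,"dz":-65,"wx":0,"wy":0,"wz":0,"jaw":10},
])

```text
t: 12.48
eef_pos: [0.5543, -0.2248, 0.134]
ee_rot: [3.138, -0.05, 0.007]
contact_force: [1.3, 0.3, -3.4]
finger_gap: 0.228
finger_force: 52.4
```

Call:
send_rows([
  {"dx":-4,"dy":-36,"dz":0,"wx":0,"wy":0,"wz":0,"jaw":10},
  {"dx":-8,"dy":-72,"dz":0,"wx":0,"wy":0,"wz":0,"jaw":10},
  {"dx":-12,"dy":-108,"dz":0,"wx":0,"wy":0,"wz":0,"jaw":10},
  {"dx":-17,"dy":-144,"dz":0,"wx":0,"wy":0,"wz":0,"jaw":10},
  {"dx":-21,"dy":-180,"dz":0,"wx":0,"wy":0,"wz":0,"jaw":10},
])

```text
t: 12.9
eef_pos: [0.5348, -0.0396, 0.129]
ee_rot: [-3.14, 0.045, 0.006]
contact_force: [1.0, -0.5, -4.7]
finger_gap: 0.227
finger_force: 52.3
```

Call:
send_rows([
  {"dx":-4,"dy":-36,"dz":0,"wx":0,"wy":0,"wz":2,"jaw":10},
  {"dx":-8,"dy":-72,"dz":0,"wx":0,"wy":0,"wz":4,"jaw":10},
  {"dx":-12,"dy":-108,"dz":0,"wx":0,"wy":0,"wz":6,"jaw":10},
  {"dx":-17,"dy":-144,"dz":0,"wx":0,"wy":0,"wz":8,"jaw":10},
  {"dx":-21,"dy":-178,"dz":0,"wx":0,"wy":0,"wz":10,"jaw":10},
])

```text
t: 13.32
eef_pos: [0.5187, 0.1388, 0.1291]
ee_rot: [-3.125, 0.32, 0.006]
contact_force: [0.5, 0.6, -3.4]
finger_gap: 0.226
finger_force: 52.4
```

Call:
send_rows([
  {"dx":0,"dy":0,"dz":0,"wx":0,"wy":0,"wz":0,"jaw":10},
  {"dx":0,"dy":0,"dz":0,"wx":0,"wy":0,"wz":0,"jaw":10},
  {"dx":0,"dy":0,"dz":0,"wx":0,"wy":0,"wz":0,"jaw":10},
])

```text
t: 13.57
eef_pos: [0.5199, 0.1365, 0.1294]
ee_rot: [3.125, -0.317, -0.004]
contact_force: [1.3, -0.3, -4.6]
finger_gap: 0.227
finger_force: 52.3
```

```bash
python3 - <<'E'
from h import *
a,s=pose();print(np.round(a,1),s["t"],s["contact_force"],s["finger_gap"],s["finger_force"])
chain([(517.4,189.6,62,-11.6)])
E
```

```text
[519.9 136.5 129.4 -11.6] 13.5667 [ 1.32612542 -0.31094888 -4.57679049] 0.22665613576420932 52.278791069984436
[517.4 189.6  62.  -11.6] -> dx -13.1 dy -51.5 dz 67.4 wz 0.0 len 86
```

Call:
send_rows([
  {"dx":-6,"dy":-25,"dz":0,"wx":0,"wy":0,"wz":0,"jaw":10},
  {"dx":-13,"dy":-51.5,"dz":5,"wx":0,"wy":0,"wz":0,"jaw":10},
  {"dx":-13,"dy":-51.5,"dz":30,"wx":0,"wy":0,"wz":0,"jaw":10},
  {"dx":-13,"dy":-51.5,"dz":55,"wx":0,"wy":0,"wz":0,"jaw":10},
  {"dx":-13,"dy":-51.5,"dz":67,"wx":0,"wy":0,"wz":0,"jaw":10},
])

```text
t: 13.98
eef_pos: [0.5165, 0.1882, 0.0599]
ee_rot: [3.123, -0.32, -0.009]
contact_force: [-1.6, -0.2, -4.0]
finger_gap: 0.23
finger_force: 52.4
```

Call:
send_rows([
  {"dx":0,"dy":0,"dz":0,"wx":0,"wy":0,"wz":0,"jaw":10},
  {"dx":0,"dy":0,"dz":0,"wx":0,"wy":0,"wz":0,"jaw":10},
  {"dx":0,"dy":0,"dz":0,"wx":0,"wy":0,"wz":0,"jaw":10},
])

```text
t: 14.23
eef_pos: [0.5199, 0.1892, 0.0649]
ee_rot: [-3.125, 0.32, -0.003]
contact_force: [0.2, -0.4, -4.4]
finger_gap: 0.225
finger_force: 52.4
```

```bash
python3 - <<'E'
from h import *
a,s=pose();print(np.round(a,1),s["contact_force"])
chain([(517.4,189.6,25,-11.6)])
p=imaging.snapshot("side");W=cloud(p);x,y,z=bf(W);C=p["color"].astype(int)
blue=C[:,:,2]>C[:,:,0]+40
zb=a[2]-16
m=~blue&(z>zb+8)&(z<zb+24)&(y>15)&(y<60)&(abs(x)<60)
print("held +y face",np.percentile(y[m],[10,50,90]),"x",np.percentile(x[m],[1,99]),m.sum())
for l,r in((-45,-25),(25,45)):
    k=m&(x>l)&(x<r);print(l,np.median(y[k]))
E
```

```text
[519.9 189.2  64.9 -11.7] [ 0.17003856 -0.41835208 -4.38096719]
[517.4 189.6  25.  -11.6] -> dx -2.5 dy 0.1 dz 39.9 wz -0.1 len 40
held +y face [36.87268718 41.21511133 42.7891783 ] x [-46.82904668  52.31108385] 305
-45 41.715539965091736
25 41.40990506349733
```

Call:
send_rows([
  {"dx":-2.5,"dy":0,"dz":10,"wx":0,"wy":0,"wz":0,"jaw":10},
  {"dx":-2.5,"dy":0,"dz":20,"wx":0,"wy":0,"wz":0,"jaw":10},
  {"dx":-2.5,"dy":0,"dz":30,"wx":0,"wy":0,"wz":0,"jaw":10},
  {"dx":-2.5,"dy":0,"dz":36,"wx":0,"wy":0,"wz":0,"jaw":10},
  {"dx":-2.5,"dy":0,"dz":38,"wx":0,"wy":0,"wz":0,"jaw":10},
])

```text
t: 14.7
eef_pos: [0.5146, 0.1899, 0.0231]
ee_rot: [3.124, -0.318, -0.006]
contact_force: [-1.2, 0.5, -4.2]
finger_gap: 0.224
finger_force: 52.6
```

Call:
send_rows([
  {"dx":0,"dy":0,"dz":0,"wx":0,"wy":0,"wz":0,"jaw":10},
  {"dx":0,"dy":0,"dz":0,"wx":0,"wy":0,"wz":0,"jaw":10},
  {"dx":0,"dy":0,"dz":0,"wx":0,"wy":0,"wz":0,"jaw":10},
])

```text
t: 14.95
eef_pos: [0.5167, 0.1904, 0.026]
ee_rot: [-3.125, 0.318, -0.001]
contact_force: [0.8, 0.2, -4.5]
finger_gap: 0.223
finger_force: 52.6
```

```bash
python3 - <<'E'
from h import *
a,s=pose();print(np.round(a,1),s["contact_force"])
chain([(517.4,189.6,20.9,-11.6)])
E
```

```text
[516.7 190.4  26.  -11.6] [ 0.81549782  0.1621173  -4.54331169]
[517.4 189.6  20.9 -11.6] -> dx 0.8 dy 0.6 dz 5.1 wz -0.0 len 5
```

Call:
send_rows([
  {"dx":0.5,"dy":0.5,"dz":1.5,"wx":0,"wy":0,"wz":0,"jaw":10},
  {"dx":0.5,"dy":0.5,"dz":3,"wx":0,"wy":0,"wz":0,"jaw":10},
  {"dx":0.5,"dy":0.5,"dz":4,"wx":0,"wy":0,"wz":0,"jaw":10},
  {"dx":0.5,"dy":0.5,"dz":4.8,"wx":0,"wy":0,"wz":0,"jaw":10},
  {"dx":0.5,"dy":0.5,"dz":4.8,"wx":0,"wy":0,"wz":0,"jaw":10},
])

```text
t: 15.37
eef_pos: [0.5168, 0.1897, 0.021]
ee_rot: [-3.125, 0.318, -0.001]
contact_force: [-0.8, 0.4, -2.7]
finger_gap: 0.23
finger_force: 52.7
```

Call:
send_rows([
  {"dx":0,"dy":0,"dz":0.4,"wx":0,"wy":0,"wz":0,"jaw":10},
  {"dx":0,"dy":0,"dz":0.8,"wx":0,"wy":0,"wz":0,"jaw":10},
  {"dx":0,"dy":0,"dz":0.8,"wx":0,"wy":0,"wz":0,"jaw":10},
  {"dx":0,"dy":0,"dz":0.8,"wx":0,"wy":0,"wz":0,"jaw":10},
])

```text
t: 15.7
eef_pos: [0.5168, 0.1897, 0.0209]
ee_rot: [3.125, -0.318, -0.0]
contact_force: [-3.6, -1.2, 5.6]
finger_gap: 0.229
finger_force: 53.9
```

B is seated on the floor. Release, lift, and go to the plug.

Call:
send_rows([
  {"dx":0,"dy":0,"dz":0,"wx":0,"wy":0,"wz":0,"jaw":24},
  {"dx":0,"dy":0,"dz":0,"wx":0,"wy":0,"wz":0,"jaw":28},
  {"dx":0,"dy":0,"dz":0,"wx":0,"wy":0,"wz":0,"jaw":28},
  {"dx":0,"dy":0,"dz":0,"wx":0,"wy":0,"wz":0,"jaw":28},
])

```text
t: 16.03
eef_pos: [0.517, 0.1897, 0.02]
ee_rot: [-3.125, 0.318, -0.001]
contact_force: [0.8, -0.1, -0.1]
finger_gap: 0.325
finger_force: 0.0
```

Call:
send_rows([
  {"dx":0,"dy":0,"dz":-10,"wx":0,"wy":0,"wz":0,"jaw":28},
  {"dx":0,"dy":0,"dz":-25,"wx":0,"wy":0,"wz":0,"jaw":28},
  {"dx":0,"dy":0,"dz":-50,"wx":0,"wy":0,"wz":0,"jaw":40},
  {"dx":0,"dy":0,"dz":-75,"wx":0,"wy":0,"wz":0,"jaw":60},
  {"dx":0,"dy":0,"dz":-105,"wx":0,"wy":0,"wz":0,"jaw":60},
])

```text
t: 16.45
eef_pos: [0.5158, 0.1894, 0.1255]
ee_rot: [3.125, -0.318, -0.003]
contact_force: [-0.1, 0.8, 0.4]
finger_gap: 0.704
finger_force: 0.0
```

Call:
send_rows([
  {"dx":10,"dy":35,"dz":0,"wx":0,"wy":0,"wz":0,"jaw":60},
  {"dx":20,"dy":71,"dz":0,"wx":0,"wy":0,"wz":0,"jaw":60},
  {"dx":30,"dy":107,"dz":0,"wx":0,"wy":0,"wz":0,"jaw":60},
  {"dx":40,"dy":142,"dz":0,"wx":0,"wy":0,"wz":0,"jaw":60},
  {"dx":50,"dy":178,"dz":0,"wx":0,"wy":0,"wz":0,"jaw":60},
])

```text
t: 16.87
eef_pos: [0.5299, 0.0037, 0.1261]
ee_rot: [-3.125, 0.317, -0.003]
contact_force: [1.1, 0.4, 0.5]
finger_gap: 0.705
finger_force: 0.0
```

Call:
send_rows([
  {"dx":10,"dy":35,"dz":0,"wx":0,"wy":0,"wz":0,"jaw":60},
  {"dx":20,"dy":71,"dz":0,"wx":0,"wy":0,"wz":0,"jaw":60},
  {"dx":30,"dy":107,"dz":0,"wx":0,"wy":0,"wz":0,"jaw":60},
  {"dx":40,"dy":142,"dz":0,"wx":0,"wy":0,"wz":0,"jaw":60},
  {"dx":50,"dy":178,"dz":0,"wx":0,"wy":0,"wz":0,"jaw":60},
])

```text
t: 17.28
eef_pos: [0.5429, -0.1811, 0.1259]
ee_rot: [3.125, -0.318, 0.002]
contact_force: [1.2, 0.3, -0.4]
finger_gap: 0.699
finger_force: 0.0
```

Call:
send_rows([
  {"dx":10,"dy":35,"dz":0,"wx":0,"wy":0,"wz":0,"jaw":60},
  {"dx":20,"dy":71,"dz":0,"wx":0,"wy":0,"wz":0,"jaw":60},
  {"dx":30,"dy":107,"dz":0,"wx":0,"wy":0,"wz":0,"jaw":60},
  {"dx":40,"dy":142,"dz":0,"wx":0,"wy":0,"wz":0,"jaw":60},
  {"dx":49,"dy":177,"dz":0,"wx":0,"wy":0,"wz":0,"jaw":60},
])

```text
t: 17.7
eef_pos: [0.5552, -0.3645, 0.1258]
ee_rot: [3.125, -0.319, 0.002]
contact_force: [0.2, 0.2, 0.5]
finger_gap: 0.707
finger_force: 0.0
```

Call:
send_rows([
  {"dx":0,"dy":0,"dz":0,"wx":0,"wy":0,"wz":0,"jaw":60},
  {"dx":0,"dy":0,"dz":0,"wx":0,"wy":0,"wz":0,"jaw":60},
  {"dx":0,"dy":0,"dz":0,"wx":0,"wy":0,"wz":0,"jaw":60},
])

```text
t: 17.95
eef_pos: [0.5551, -0.3622, 0.1251]
ee_rot: [-3.125, 0.319, 0.0]
contact_force: [1.1, -0.1, -0.4]
finger_gap: 0.701
finger_force: 0.0
```

```bash
python3 - <<'E'
from h import *
a,s=pose();print(np.round(a,1),s["t"],s["contact_force"],s["finger_gap"]);chain([(555.9,-362.6,68,-11.6)])
p=imaging.snapshot("top");W=cloud(p)
for nm,w in(("A",(.43,.60,.12,.175)),("B",(.43,.60,.176,.22)),("c",(.43,.56,.05,.13))):
    m=win(*w,W);r=seg(p,W,m,.056,.09,.068);c=r[0][0]-BC;print(nm,r,"box xy",c@[np.cos(TH),np.sin(TH)],c@[-np.sin(TH),np.cos(TH)])
m=win(.44,.53,.225,.3,W);r=circ(p,W,m,.05,.08,.058);c=r[0]-BC;print("knob",r,"box xy",c@[np.cos(TH),np.sin(TH)],c@[-np.sin(TH),np.cos(TH)])
E
```

```text
[ 555.1 -362.2  125.1  -11.6] 17.95 [ 1.05977665 -0.13315035 -0.37539829] 0.7008038620026563
[ 555.9 -362.6   68.   -11.6] -> dx 0.9 dy 0.2 dz 57.1 wz -0.0 len 57
A ((array([508.5, 142.2]), array([21.8, 56.1]), -11.9), 244) box xy 0.7926289204340825 -28.72736916939127
B ((array([516.3, 187.4]), array([21.3, 56. ]), -11.1), 239) box xy -0.6554061684886853 17.117839897437612
c ((array([497.2,  99. ]), array([21.3, 55.5]), -12.0), 242) box xy -1.5900052065328456 -73.31720046103233
knob (array([500.5, 245. ]), 18.4, 219) box xy -27.714783370165843 70.3643431202536
```

Call:
send_rows([
  {"dx":1,"dy":0,"dz":15,"wx":0,"wy":0,"wz":0,"jaw":60},
  {"dx":1,"dy":0,"dz":32,"wx":0,"wy":0,"wz":0,"jaw":60},
  {"dx":1,"dy":0,"dz":47,"wx":0,"wy":0,"wz":0,"jaw":60},
  {"dx":1,"dy":0,"dz":57,"wx":0,"wy":0,"wz":0,"jaw":60},
  {"dx":1,"dy":0,"dz":57,"wx":0,"wy":0,"wz":0,"jaw":60},
])

```text
t: 18.42
eef_pos: [0.5542, -0.3602, 0.0635]
ee_rot: [-3.122, 0.316, 0.009]
contact_force: [-0.2, 0.3, -0.3]
finger_gap: 0.703
finger_force: 0.0
```

Call:
send_rows([
  {"dx":0,"dy":0,"dz":0,"wx":0,"wy":0,"wz":0,"jaw":60},
  {"dx":0,"dy":0,"dz":0,"wx":0,"wy":0,"wz":0,"jaw":40},
  {"dx":0,"dy":0,"dz":0,"wx":0,"wy":0,"wz":0,"jaw":20},
  {"dx":0,"dy":0,"dz":0,"wx":0,"wy":0,"wz":0,"jaw":20},
  {"dx":0,"dy":0,"dz":0,"wx":0,"wy":0,"wz":0,"jaw":20},
], newtons=40)

```text
t: 18.83
eef_pos: [0.5569, -0.3634, 0.0694]
ee_rot: [3.124, -0.318, 0.003]
contact_force: [0.5, -0.9, 2.0]
finger_gap: 0.312
finger_force: 39.6
```

Call:
send_rows([
  {"dx":0,"dy":0,"dz":0,"wx":0,"wy":0,"wz":0,"jaw":20},
  {"dx":0,"dy":0,"dz":0,"wx":0,"wy":0,"wz":0,"jaw":20},
])

```text
t: 19.0
eef_pos: [0.5569, -0.3634, 0.0694]
ee_rot: [3.124, -0.318, 0.003]
contact_force: [-0.2, -0.5, 5.1]
finger_gap: 0.314
finger_force: 39.6
```

```bash
python3 - <<'E'
from h import *
a,s=pose();print(np.round(a,1),s["t"],s["contact_force"],s["finger_gap"],s["finger_force"])
a[2]+=70;chain([(553.2,234.8,a[2],-11.6)],a)
E
```

```text
[ 556.9 -363.4   69.4  -11.6] 19.0 [-0.18626634 -0.5191372   5.05017813] 0.3139435317378469 39.62843477725983
[553.2 234.8 139.4 -11.6] -> dx -124.3 dy -585.2 dz -0.0 wz -0.0 len 598
```

Call:
send_rows([
  {"dx":0,"dy":0,"dz":-10,"wx":0,"wy":0,"wz":0,"jaw":20},
  {"dx":0,"dy":0,"dz":-28,"wx":0,"wy":0,"wz":0,"jaw":20},
  {"dx":0,"dy":0,"dz":-48,"wx":0,"wy":0,"wz":0,"jaw":20},
  {"dx":0,"dy":0,"dz":-64,"wx":0,"wy":0,"wz":0,"jaw":20},
  {"dx":-3,"dy":-15,"dz":-70,"wx":0,"wy":0,"wz":0,"jaw":20},
])

```text
t: 19.42
eef_pos: [0.5569, -0.3497, 0.1412]
ee_rot: [3.122, -0.321, 0.006]
contact_force: [0.2, 0.4, -0.7]
finger_gap: 0.312
finger_force: 39.5
```

Call:
send_rows([
  {"dx":-7,"dy":-35,"dz":0,"wx":0,"wy":0,"wz":0,"jaw":20},
  {"dx":-15,"dy":-71,"dz":0,"wx":0,"wy":0,"wz":0,"jaw":20},
  {"dx":-23,"dy":-107,"dz":0,"wx":0,"wy":0,"wz":0,"jaw":20},
  {"dx":-30,"dy":-143,"dz":0,"wx":0,"wy":0,"wz":0,"jaw":20},
  {"dx":-38,"dy":-180,"dz":0,"wx":0,"wy":0,"wz":0,"jaw":20},
])

```text
t: 19.83
eef_pos: [0.5539, -0.1606, 0.1369]
ee_rot: [-3.124, 0.319, 0.003]
contact_force: [0.9, 0.0, -0.5]
finger_gap: 0.312
finger_force: 39.6
```

Call:
send_rows([
  {"dx":-7,"dy":-35,"dz":0,"wx":0,"wy":0,"wz":0,"jaw":20},
  {"dx":-15,"dy":-71,"dz":0,"wx":0,"wy":0,"wz":0,"jaw":20},
  {"dx":-23,"dy":-107,"dz":0,"wx":0,"wy":0,"wz":0,"jaw":20},
  {"dx":-30,"dy":-143,"dz":0,"wx":0,"wy":0,"wz":0,"jaw":20},
  {"dx":-38,"dy":-180,"dz":0,"wx":0,"wy":0,"wz":0,"jaw":20},
])

```text
t: 20.25
eef_pos: [0.5527, 0.0231, 0.137]
ee_rot: [-3.125, 0.318, 0.003]
contact_force: [0.7, -0.2, -1.3]
finger_gap: 0.317
finger_force: 39.6
```

Call:
send_rows([
  {"dx":-7,"dy":-35,"dz":0,"wx":0,"wy":0,"wz":0,"jaw":20},
  {"dx":-15,"dy":-71,"dz":0,"wx":0,"wy":0,"wz":0,"jaw":20},
  {"dx":-23,"dy":-107,"dz":0,"wx":0,"wy":0,"wz":0,"jaw":20},
  {"dx":-30,"dy":-143,"dz":0,"wx":0,"wy":0,"wz":0,"jaw":20},
  {"dx":-38,"dy":-180,"dz":0,"wx":0,"wy":0,"wz":0,"jaw":20},
])

```text
t: 20.67
eef_pos: [0.5515, 0.2067, 0.137]
ee_rot: [3.125, -0.318, -0.003]
contact_force: [1.1, 0.1, -1.5]
finger_gap: 0.32
finger_force: 39.6
```

Call:
send_rows([
  {"dx":-4,"dy":-16,"dz":0,"wx":0,"wy":0,"wz":0,"jaw":20},
  {"dx":-7.3,"dy":-30.2,"dz":10,"wx":0,"wy":0,"wz":0,"jaw":20},
  {"dx":-7.3,"dy":-30.2,"dz":28,"wx":0,"wy":0,"wz":0,"jaw":20},
  {"dx":-7.3,"dy":-30.2,"dz":44,"wx":0,"wy":0,"wz":0,"jaw":20},
  {"dx":-7.3,"dy":-30.2,"dz":44,"wx":0,"wy":0,"wz":0,"jaw":20},
])

```text
t: 21.08
eef_pos: [0.5482, 0.2349, 0.0883]
ee_rot: [3.122, -0.317, -0.014]
contact_force: [-1.1, -1.0, -2.3]
finger_gap: 0.318
finger_force: 39.7
```

Call:
send_rows([
  {"dx":0,"dy":0,"dz":0,"wx":0,"wy":0,"wz":0,"jaw":20},
  {"dx":0,"dy":0,"dz":0,"wx":0,"wy":0,"wz":0,"jaw":20},
  {"dx":0,"dy":0,"dz":0,"wx":0,"wy":0,"wz":0,"jaw":20},
])

```text
t: 21.33
eef_pos: [0.553, 0.2355, 0.0951]
ee_rot: [-3.125, 0.319, -0.003]
contact_force: [0.2, -0.0, -0.7]
finger_gap: 0.314
finger_force: 39.7
```

```bash
python3 - <<'E'
from h import *
a,s=pose();print(np.round(a,1),s["t"],s["contact_force"],s["finger_gap"],s["finger_force"])
chain([(553.2,234.8,23.4,-11.6)])
p=imaging.snapshot("side");W=cloud(p);x,y,z=bf(W);C=p["color"].astype(int)
zb=a[2]-19.4
for l,h in((-4,0),(0,4),(4,8),(8,15),(15,22),(24,32)):
    m=(z>zb+l)&(z<zb+h)&(y>40)&(y<115)&(x>-6)&(x<65)&(C.max(2)<70)
    if m.sum():print(l,m.sum(),"x",np.percentile(x[m],[1,50,99]).round(1),"ymax",np.percentile(y[m],[50,97]).round(1))
save("side4",p,(210,190,370,340),4)
E
```

```text
[553.  235.5  95.1 -11.7] 21.3333 [ 0.23048644 -0.01309258 -0.74464448] 0.3137197540471347 39.692514538764954
[553.2 234.8  23.4 -11.6] -> dx 0.3 dy 0.6 dz 71.7 wz -0.1 len 72
0 2 x [19.1 19.5 19.9] ymax [90.7 91.8]
4 17 x [ 5.1 10.7 29.2] ymax [88.1 95.2]
8 81 x [ 2.4 12.7 42.6] ymax [91.2 97.5]
15 161 x [ 4.2 17.4 46.6] ymax [83.6 94.2]
24 25 x [12.9 16.3 31.7] ymax [79.1 86.3]
```

View pics/side4.png

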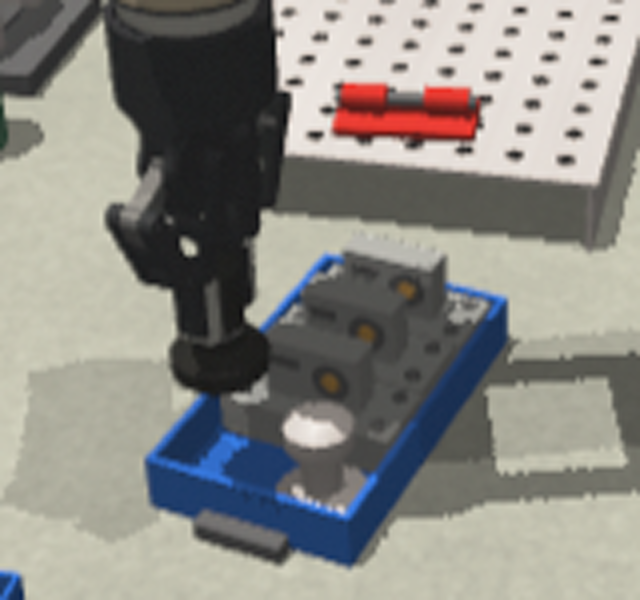

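The side crop shows all three latches standing side by side and the knob upright at (320,450). The plug's flange at (220,365) hangs level over its corner. I'll shift it 1.5 mm away from the +y wall and lower.

Call:
send_rows([
  {"dx":0,"dy":1.5,"dz":15,"wx":0,"wy":0,"wz":0,"jaw":20},
  {"dx":0,"dy":1.5,"dz":30,"wx":0,"wy":0,"wz":0,"jaw":20},
  {"dx":0,"dy":1.5,"dz":37,"wx":0,"wy":0,"wz":0,"jaw":20},
  {"dx":0,"dy":1.5,"dz":37,"wx":0,"wy":0,"wz":0,"jaw":20},
  {"dx":0,"dy":1.5,"dz":37,"wx":0,"wy":0,"wz":0,"jaw":20},
])

```text
t: 21.8
eef_pos: [0.5521, 0.234, 0.0572]
ee_rot: [-3.125, 0.319, -0.0]
contact_force: [0.4, 0.1, -0.1]
finger_gap: 0.316
finger_force: 39.7
```

Call:
send_rows([
  {"dx":0,"dy":0,"dz":6,"wx":0,"wy":0,"wz":0,"jaw":20},
  {"dx":0,"dy":0,"dz":14,"wx":0,"wy":0,"wz":0,"jaw":20},
  {"dx":0,"dy":0,"dz":22,"wx":0,"wy":0,"wz":0,"jaw":20},
  {"dx":0,"dy":0,"dz":27,"wx":0,"wy":0,"wz":0,"jaw":20},
  {"dx":0,"dy":0,"dz":29,"wx":0,"wy":0,"wz":0,"jaw":20},
])

```text
t: 22.22
eef_pos: [0.551, 0.2338, 0.0262]
ee_rot: [3.125, -0.318, -0.004]
contact_force: [-0.6, -0.6, -1.4]
finger_gap: 0.316
finger_force: 39.7
```

Call:
send_rows([
  {"dx":0,"dy":0,"dz":0,"wx":0,"wy":0,"wz":0,"jaw":20},
  {"dx":0,"dy":0,"dz":0,"wx":0,"wy":0,"wz":0,"jaw":20},
  {"dx":0,"dy":0,"dz":0,"wx":0,"wy":0,"wz":0,"jaw":20},
])

```text
t: 22.47
eef_pos: [0.5523, 0.2342, 0.0282]
ee_rot: [-3.125, 0.318, -0.001]
contact_force: [-0.8, 0.4, -1.9]
finger_gap: 0.315
finger_force: 39.7
```

```bash
python3 - <<'E'
from h import *
a,s=pose();print(np.round(a,1),s["t"],s["contact_force"],s["wrist_torque"],s["finger_gap"],s["finger_force"])
chain([(553,234,23.4,-11.6)])
E
```

```text
[552.3 234.2  28.2 -11.6] 22.4667 [-0.76134207  0.37437567 -1.91533567] [-0.05200849 -0.08899323  0.01843511] 0.315393733296808 39.69231963157654
[553.  234.   23.4 -11.6] -> dx 0.7 dy 0.1 dz 4.8 wz -0.0 len 5
```

Call:
send_rows([
  {"dx":0,"dy":0,"dz":1.5,"wx":0,"wy":0,"wz":0,"jaw":20},
  {"dx":0,"dy":0,"dz":3,"wx":0,"wy":0,"wz":0,"jaw":20},
  {"dx":0,"dy":0,"dz":4,"wx":0,"wy":0,"wz":0,"jaw":20},
  {"dx":0,"dy":0,"dz":4.6,"wx":0,"wy":0,"wz":0,"jaw":20},
  {"dx":0,"dy":0,"dz":4.6,"wx":0,"wy":0,"wz":0,"jaw":20},
])

```text
t: 22.88
eef_pos: [0.5521, 0.2342, 0.0235]
ee_rot: [-3.125, 0.318, -0.0]
contact_force: [0.0, -0.2, -0.0]
finger_gap: 0.318
finger_force: 39.9
```

Call:
send_rows([
  {"dx":0,"dy":0,"dz":0.4,"wx":0,"wy":0,"wz":0,"jaw":20},
  {"dx":0,"dy":0,"dz":0.7,"wx":0,"wy":0,"wz":0,"jaw":20},
  {"dx":0,"dy":0,"dz":0.7,"wx":0,"wy":0,"wz":0,"jaw":20},
  {"dx":0,"dy":0,"dz":0.7,"wx":0,"wy":0,"wz":0,"jaw":20},
])

```text
t: 23.22
eef_pos: [0.5522, 0.2342, 0.0234]
ee_rot: [3.125, -0.318, 0.0]
contact_force: [-2.0, -1.0, 5.8]
finger_gap: 0.314
finger_force: 40.2
```

The plug is on the floor. Release gently, lift, and move the arm aside for a check.

Call:
send_rows([
  {"dx":0,"dy":0,"dz":0,"wx":0,"wy":0,"wz":0,"jaw":30},
  {"dx":0,"dy":0,"dz":0,"wx":0,"wy":0,"wz":0,"jaw":35},
  {"dx":0,"dy":0,"dz":0,"wx":0,"wy":0,"wz":0,"jaw":35},
  {"dx":0,"dy":0,"dz":0,"wx":0,"wy":0,"wz":0,"jaw":35},
])

```text
t: 23.55
eef_pos: [0.552, 0.2341, 0.0224]
ee_rot: [3.125, -0.318, -0.0]
contact_force: [-0.1, -0.2, 0.0]
finger_gap: 0.41
finger_force: 0.0
```

Call:
send_rows([
  {"dx":0,"dy":0,"dz":-10,"wx":0,"wy":0,"wz":0,"jaw":35},
  {"dx":0,"dy":0,"dz":-30,"wx":0,"wy":0,"wz":0,"jaw":35},
  {"dx":0,"dy":0,"dz":-60,"wx":0,"wy":0,"wz":0,"jaw":35},
  {"dx":0,"dy":0,"dz":-95,"wx":0,"wy":0,"wz":0,"jaw":35},
  {"dx":0,"dy":0,"dz":-130,"wx":0,"wy":0,"wz":0,"jaw":35},
])

```text
t: 23.97
eef_pos: [0.5515, 0.234, 0.154]
ee_rot: [3.125, -0.318, -0.001]
contact_force: [0.0, 0.9, 0.6]
finger_gap: 0.412
finger_force: 0.0
```

Call:
send_rows([
  {"dx":0,"dy":37,"dz":0,"wx":0,"wy":0,"wz":0,"jaw":35},
  {"dx":0,"dy":74,"dz":0,"wx":0,"wy":0,"wz":0,"jaw":35},
  {"dx":0,"dy":111,"dz":0,"wx":0,"wy":0,"wz":0,"jaw":35},
  {"dx":0,"dy":148,"dz":0,"wx":0,"wy":0,"wz":0,"jaw":35},
  {"dx":0,"dy":185,"dz":0,"wx":0,"wy":0,"wz":0,"jaw":35},
])

```text
t: 24.38
eef_pos: [0.5143, 0.0516, 0.1536]
ee_rot: [-3.126, 0.317, -0.002]
contact_force: [0.9, -1.0, -0.0]
finger_gap: 0.411
finger_force: 0.0
```

Call:
send_rows([
  {"dx":0,"dy":37,"dz":0,"wx":0,"wy":0,"wz":0,"jaw":35},
  {"dx":0,"dy":74,"dz":0,"wx":0,"wy":0,"wz":0,"jaw":35},
  {"dx":0,"dy":111,"dz":0,"wx":0,"wy":0,"wz":0,"jaw":35},
  {"dx":0,"dy":148,"dz":0,"wx":0,"wy":0,"wz":0,"jaw":35},
  {"dx":0,"dy":148,"dz":0,"wx":0,"wy":0,"wz":0,"jaw":35},
])

```text
t: 24.8
eef_pos: [0.4841, -0.0972, 0.1537]
ee_rot: [3.122, -0.328, 0.002]
contact_force: [-0.0, -0.7, 0.7]
finger_gap: 0.412
finger_force: 0.0
```

```bash
python3 - <<'E'
from h import *
a,s=pose();print(np.round(a,1),s["t"],s["contact_force"])
p=imaging.snapshot("top");W=cloud(p);save("topf",p,(190,170,330,260),5)
for nm,w in(("A",(.43,.60,.12,.175)),("B",(.43,.60,.176,.215)),("c",(.43,.56,.05,.13))):
    m=win(*w,W);r=seg(p,W,m,.056,.09,.068);c=r[0][0]-BC;print(nm,r,"top",np.median(W[m&(W[:,:,2]>.056)][:,2]).round(4),"box xy",c@[np.cos(TH),np.sin(TH)],c@[-np.sin(TH),np.cos(TH)])
for nm,w,z in(("knob",(.44,.53,.225,.3),.058),("plug",(.53,.6,.2,.27),.069)):
    m=win(*w,W);r=circ(p,W,m,z-.008,z+.02,z);c=r[0]-BC;print(nm,r,"ztop",np.median(W[m&(W[:,:,2]>.055)][:,2]).round(4),"box xy",c@[np.cos(TH),np.sin(TH)],c@[-np.sin(TH),np.cos(TH)])
E
```

```text
[484.1 -97.2 153.7 -12. ] 24.8 [-0.03748595 -0.69556079  0.71341745]
A ((array([508.6, 142.4]), array([21.4, 56.1]), -11.9), 251) top 0.0674 box xy 0.8503708611648426 -28.511346327356783
B ((array([516.3, 187.5]), array([21., 56.]), -11.1), 237) top 0.067 box xy -0.6755139606032806 17.21579742239754
c ((array([497. ,  99.3]), array([20.9, 55.9]), -12.0), 244) top 0.0672 box xy -1.8462436327964924 -73.06354347038172
knob (array([500.5, 245. ]), 18.4, 218) ztop 0.0633 box xy -27.714783370165843 70.3643431202536
plug (array([552.3, 232.7]), 14.4, 132) ztop 0.0674 box xy 25.500472989175506 68.7314038655426
```

View pics/topf.png

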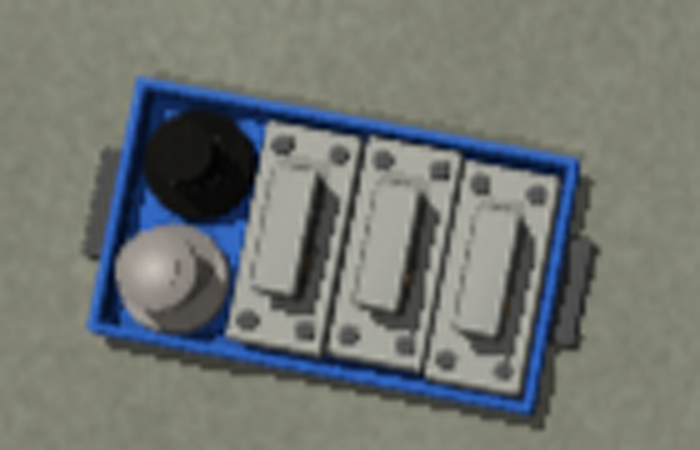

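The final picture shows three latches side by side at (300,235), (395,250) and (490,275), the plug at (200,165) and the knob at (175,280). All are upright at the expected heights, and the robot is clear. Handing in.

```bash
python3 -c "
from workcell import hand_in
print(hand_in())"
```

```text
the job is handed in; nothing more can be done
None
```

The kit is packed and handed in: both latches and the plug were set down in the blue box beside the third latch and the knob, all five stand upright on its floor, and the arm never touched the hinge, screwdriver or wrench, after about 25 s of robot time.

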